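# Pack the takeaway order in one interlocked layer

### The job

The first brown gable box already stands in a corner of the delivery tray. Pack the other two boxes and the two white wedge cartons in beside it as one interlocked layer, all flat on the tray floor: a second box end to end with the first along that long side; along the other long side the third box crosswise and the two wedges head to tail, slanted sides together. Two cartons wait on the sloping pick-up shelf; never tip one onto its side, and leave the other things where they stand.

Things in the scene. Friction and masses are not known exactly. Their poses are not given: they have to be found in the camera images.
- tray: blue-grey low delivery tray, fixed: inside 204 mm (its x) by 172 mm (its y), floor 5 mm above the counter, rolled rim up to 23.5 mm above the counter, 8 mm thick. Origin under the middle of the tray at counter height, x along its long side. Turned up to 15 degrees either way
- shelf: fixed steel pick-up shelf sloping 30 degrees, 225 mm wide (y), 112 deep, side cheeks to 106 mm high; surface rises along its x, away from the robot. Two lanes 107 mm wide each hold one carton against the 16 mm front lip, so these lean 30 degrees towards the robot, fins parallel to the lip. Origin under its middle at counter height
- box_a: brown gable box, green dot sticker, 96 x 64 mm (x, y), 92 tall; origin at the centre of its underside, x along its length, z up out of its top. Already in the tray, lengthwise in the corner at -x, -y. Rigid, 100-210 g: walls to z=52, roof to 66, on top an upright carry fin (60 along x, 8 thick in y, z=66 to 92, over the origin) to grasp.
- box_b: brown gable box, green dot sticker, 96 x 64 mm (x, y), 92 tall; origin at the centre of its underside, x along its length, z up out of its top. On the counter, any yaw. Rigid, 100-210 g: walls to z=52, roof to 66, on top an upright carry fin (60 along x, 8 thick in y, z=66 to 92, over the origin) to grasp.
- box_c: brown gable box, green dot sticker, 96 x 64 mm (x, y), 92 tall; origin at the centre of its underside, x along its length, z up out of its top. On the sloping shelf. Rigid, 100-210 g: walls to z=52, roof to 66, on top an upright carry fin (60 along x, 8 thick in y, z=66 to 92, over the origin) to grasp.
- wedge_a: white wedge carton, red dot sticker. Plan: 96 mm from tail (x=-48) to nose (x=48); straight side y=-32, slanted side from y=52 at the tail to 12 at the nose. Origin on the underside below the fin, z up. On the counter, any yaw. Rigid, 100-210 g: walls to z=52, roof to 66, on top an upright carry fin (60 along x, 8 thick in y, z=66 to 92, over the origin) to grasp.
- wedge_b: white wedge carton, red dot sticker. Plan: 96 mm from tail (x=-48) to nose (x=48); straight side y=-32, slanted side from y=52 at the tail to 12 at the nose. Origin on the underside below the fin, z up. On the shelf, straight side at the lip. Rigid, 100-210 g: walls to z=52, roof to 66, on top an upright carry fin (60 along x, 8 thick in y, z=66 to 92, over the origin) to grasp.
- wedge_a_nose (a point): point on the narrow nose face of wedge_a, at [48, 0, 26] mm in its frame
- wedge_b_nose (a point): point on the narrow nose face of wedge_b, at [48, 0, 26] mm in its frame
- sauce_bottle: bystander: dark red squeeze bottle with orange nozzle, 60 mm across, 214 tall, standing between the tray and the cartons on the right; origin at the centre of its underside
- salt_mill: bystander: small glass and tin mill, 44 mm across, 90 tall; origin at the centre of its underside
- egg_timer: bystander: red and white wind-up timer, 63 mm across, 50 tall; origin at the centre of its underside
- spice_jar: bystander: spice jar with red cap, 54 mm across, 125 tall; origin at the centre of its underside
- shaker: bystander: dark pepper shaker with tin lid, 49 mm across, 110 tall; origin at the centre of its underside
- desk_bell: bystander: white domed call bell, 75 mm across, 54 tall; origin at the centre of its underside

How it is judged:
At the end, for the whole second after the job is handed in: All five cartons rest inside the tray, within 3 mm of its floor, leaning under 0.05 rad, origins within 78 mm along and 62 mm across of its middle; one box and both wedges crosswise, two boxes lengthwise (0.1 rad); noses opposite, wedge_b over 50 mm to the slanted side of wedge_a (x of box_a in the frame of tray between -0.078 and 0.078 m and y of box_a in the frame of tray between -0.062 and 0.062 m and z of each of box_a, box_b, box_c, wedge_a, wedge_b in the frame of tray below 0.008 m and angle between each of box_a, box_b, box_c, wedge_a, wedge_b's own z axis and vertical below 0.05 rad and linear speed of each of box_a, box_b, box_c, wedge_a, wedge_b below 0.02 m/s and x of box_b in the frame of tray between -0.078 and 0.078 m and y of box_b in the frame of tray between -0.062 and 0.062 m and x of box_c in the frame of tray between -0.078 and 0.078 m and y of box_c in the frame of tray between -0.062 and 0.062 m and x of wedge_a in the frame of tray between -0.078 and 0.078 m and y of wedge_a in the frame of tray between -0.062 and 0.062 m and x of wedge_b in the frame of tray between -0.078 and 0.078 m and y of wedge_b in the frame of tray between -0.062 and 0.062 m and ((angle between the x axis of box_a and the y axis of tray, either way round below 0.1 rad and angle between the x axis of each of box_b, box_c and the x axis of tray, either way round below 0.1 rad) or (angle between the x axis of box_b and the y axis of tray, either way round below 0.1 rad and angle between the x axis of each of box_a, box_c and the x axis of tray, either way round below 0.1 rad) or (angle between the x axis of box_c and the y axis of tray, either way round below 0.1 rad and angle between the x axis of each of box_a, box_b and the x axis of tray, either way round below 0.1 rad)) and angle between the x axis of each of wedge_a, wedge_b and the y axis of tray, either way round below 0.1 rad and y of wedge_b in the frame of wedge_a above 0.05 m and x of wedge_b_nose in the frame of wedge_a below -0.03 m); the robot touches nothing.
It fails at once if a carton is tipped more than 60 degrees from upright (angle between any of box_a, box_b, box_c, wedge_a, wedge_b's own z axis and vertical above 1.05 rad).
It fails at once if another thing on the counter is shifted more than 30 mm (distance of any of sauce_bottle, salt_mill, egg_timer, spice_jar, shaker, desk_bell from where it was at the start of the episode above 0.03 m).
It also fails if it takes over 72 s, if anything falls off the work surface, if the arm or the gripper's body presses on something with over 40 N, if the wrist force passes 120 N, or if a joint passes its speed limit or range.

### The arm

A 7-joint arm with a two-finger parallel gripper is mounted at the origin on a cart in front of the work surface, level with it; the furniture and walls round the work are solid. World frame = base frame: x ahead of the robot, y to its left, z up, the work surface at z = 0. Lengths are in m, angles in rad, forces in N, time in s.
With the tool pointing down it reaches from about 0.425 to 0.875 m from the base axis. Payload 4.7 kg.
Tool frame: the origin (TCP) lies midway between the tips of the shut fingers; the grasp point (between the pads) lies 19 mm behind it; z points along the fingers, y is the line along which they close (so a half turn about z gives the same grasp; the last joint's range is limited). The gripper opens to 87 mm and grips with 3 to 60 N. Pads are 19 mm wide; open, the fingers measure 117 mm over their backs; the gripper's body (75 mm by 190 mm) begins 51 mm behind the grasp point.
Start: joints at [-1.223, 0.321, -0.07, 1.45, 0.023, 1.371, -0.057], TCP at [0.213, 0.614, 0.223] pointing down, gripper open.
Joint ranges: [-2.86, 2.86], [-0.3, 2.09], [-1.38, 1.24], [0.06, 2.45], [-1.56, 4.7], [0.09, 2.05], [-2.69, 2.69]. Speed limits (rad/s): [2.57, 2.57, 3.14, 3.14, 3.14, 3.14, 3.14].

### API

Orientations are given as a rotation vector (axis times angle).
In Python, from bench import ctrl, get_image, camera_model gives the robot as it stands (ctrl), with the cameras as plain functions.
- The arm moves only by the shell command python3 inch.py 'ROWS' [FORCE]. ROWS is rows parted by semicolons, their numbers by spaces, 1 to 20 of them, each of 5 numbers: dx, dy, dz in m, then a turn about the tool's z in rad, then the opening from 0.0 (shut) to 1.0 (fully open); each row is the pose to reach, as a shift and turn from the pose commanded when the command began, along the tool's axes at that moment; what a row does not reach only later rows make up. A row lasts 1/10 s, in which the tool goes at most 0.05 m and 0.15 rad, less where a joint would pass 70% of its speed; a pose out of reach is approached as far as the arm can. The fingers move at their own pace and stop on an object; FORCE is the grip in N (left out, the last holds). Time passes only in rows, so rows that do not move let the fingers close. It prints the time, the measured TCP pose, the force, the opening and the grip force at its end.
- ctrl.get_state(): the state, without advancing time (a new reading comes with each control period).
- get_image(name): name is "scene" or "top" or "wrist"; returns the picture (420x560x3 uint8, red, green, blue); there is no depth.
- camera_model(name): a dict with "vertical_fov" (degrees; the focal length in pixels is half the picture's height over the tangent of half this angle, whatever the lens; pixels are square), "cx", "cy" (the principal point, pixels), "rvec" (rotation vector, rad) and "tvec" (3), from world to camera coordinates, as OpenCV has them; the wrist camera has in their place "hand_eye" (4x4, takes a point from camera to tool coordinates, whose origin is the TCP and whose axes are the flange's). Camera axes: x right, y down, z forward; pixel columns grow to the right and rows downward; lengths in m; the calibration is good to about 2 mm. A picture is of the moment at which its call begins: read the wrist's pose just before it. camera_model takes no time and is no camera call.
- ctrl.close_job(): hands the job in; it is judged then, once.
The state is a dict: "time": time; "joint_positions": joint angles; "qd": joint speeds; "joint_torque": joint torques, N m; "position": TCP position; "tool_rot": TCP orientation; "ft_force": force on the tool from outside, world axes, zero at the start; "torque": the same for the moment, N m; "grip_width": opening from 0.0 (shut) to 1.0 (fully open); "grip_force": force on a finger pad.
Only numpy, scipy, OpenCV 4.12 (cv2) and the standard library are available. Lean on these libraries where they do the work, as an engineer would, in place of code of your own. Each camera call takes 0.05 s, during which the arm holds its last target. There are 200 camera calls.

## Working session

There is one attempt and no reset: what is moved stays moved. The work goes in short steps, Python scripts to look and compute and a shell command to move; the robot and the scene stay as the last step left them, time stands still between calls to the robot, and variables do not carry over. Pictures are saved under pics/ and viewed, at most 10 in all, crops included, and the job is handed in when it is done.

```bash
ls; mkdir -p pics; cat > h.py <<'E'
import numpy as np,cv2
from bench import ctrl, get_image, camera_model
from scipy.spatial.transform import Rotation as R
def snap(n,f):
    cv2.imwrite('pics/'+f,get_image(n)[:,:,::-1])
E
python3 - <<'E'
from h import *
import cv2
a=get_image('scene');b=get_image('top')
cv2.imwrite('pics/s0.png',a[:,:,::-1]);cv2.imwrite('pics/t0.png',b[:,:,::-1])
cv2.imwrite('pics/t0b.png',cv2.resize(b[:,:,::-1],(800,600),interpolation=cv2.INTER_CUBIC))
cv2.imwrite('pics/s0b.png',cv2.resize(a[:,:,::-1],(800,600),interpolation=cv2.INTER_CUBIC))
for n in('scene','top','wrist'):print(camera_model(n))
print(ctrl.get_state())
E
```

```text
bench.py
inch.py
pics
{'vertical_fov': 43.228291344512336, 'cx': 277.31298831498515, 'cy': 207.66532937284273, 'rvec': array([ 2.03665495, -0.96866127,  0.51805773]), 'tvec': array([-0.33588941,  0.28924603,  1.31516249])}
{'vertical_fov': 51.535198610417545, 'cx': 270.85962490821413, 'cy': 218.0172008068456, 'rvec': array([ 2.09752725, -2.12919842,  0.20133104]), 'tvec': array([0.00631939, 0.5386064 , 1.3683986 ])}
{'vertical_fov': 62.173363202700685, 'cx': 280.449494633803, 'cy': 213.4661272852212, 'hand_eye': array([[-1.11697245e-03, -9.53303585e-01, -3.02011634e-01,
         8.42245489e-02],
       [ 9.99999363e-01, -1.01612958e-03, -4.91013426e-04,
        -5.45165586e-05],
       [ 1.61201904e-04, -3.02011990e-01,  9.53304113e-01,
        -1.62964526e-01],
       [ 0.00000000e+00,  0.00000000e+00,  0.00000000e+00,
         1.00000000e+00]])}
{'time': 0.1, 'joint_positions': array([-1.22287439,  0.32174355, -0.07007266,  1.45154169,  0.02260998,
        1.370774  , -0.05689505]), 'qd': array([-4.83126812e-04, -5.14142059e-04, -1.07353459e-05, -1.68848393e-03,
       -3.48929499e-04,  1.03722882e-03, -1.47941162e-03]), 'joint_torque': array([ 1.78418236e-04, -4.92569733e+01, -4.05213945e-01, -3.13400102e+01,
       -6.39598933e-02,  3.94418312e-02,  5.55883821e-05]), 'position': array([0.21287483, 0.61364428, 0.22157991]), 'tool_rot': array([-5.21869861e-01, -3.09776519e+00,  2.62455297e-03]), 'ft_force': array([ 0.16139501, -0.84880997, -0.10693979]), 'torque': array([ 0.00189333, -0.01829337,  0.00163373]), 'grip_force': 0.0, 'grip_width': 1.0017584491087805}
```

View pics/t0b.png

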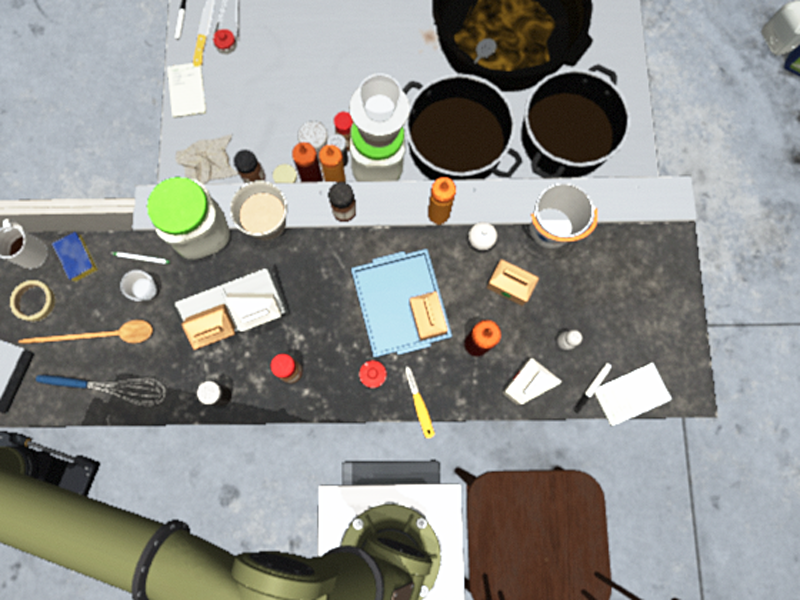

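View pics/s0b.png

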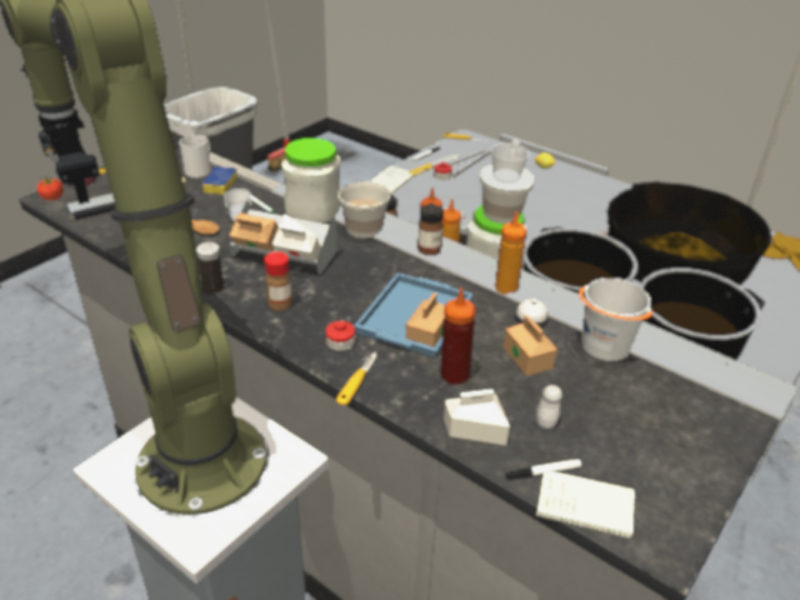

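The top view shows, in 800x600 pixels: the shelf (232,310), tray (402,302) with box_a at its lower right (430,315), box_b (513,281), wedge_a (533,382), and the bottle (484,340). The scene view agrees.

```bash
cat >> h.py <<'E'
def cam(n,pose=None):
    m=camera_model(n); f=210/np.tan(np.radians(m['vertical_fov'])/2)
    if n=='wrist':
        s=pose; Rw=R.from_rotvec(s[1]).as_matrix(); H=m['hand_eye']
        return f,m['cx'],m['cy'],Rw@H[:3,:3],Rw@H[:3,3]+s[0]
    Rm=R.from_rotvec(m['rvec']).as_matrix()
    return f,m['cx'],m['cy'],Rm.T,-Rm.T@m['tvec']
def ray(c,uv):
    d=np.array([(uv[0]-c[1])/c[0],(uv[1]-c[2])/c[0],1]);d=c[3]@d
    return c[4],d/np.linalg.norm(d)
def at(c,uv,z):
    o,d=ray(c,uv);return o+d*(z-o[2])/d[2]
def proj(c,p):
    q=c[3].T@(np.array(p)-c[4]);return c[0]*q[0]/q[2]+c[1],c[0]*q[1]/q[2]+c[2]
def tri(*rs):
    A=sum(np.eye(3)-np.outer(d,d) for o,d in rs);b=sum((np.eye(3)-np.outer(d,d))@o for o,d in rs)
    p=np.linalg.solve(A,b);return p,max(np.linalg.norm(np.cross(p-o,d)) for o,d in rs)
E
python3 - <<'E'
from h import *
c=cam('top');k=.7
print(c[4],cam('scene')[4])
for n,u,v,z in [('tray',402,302,.01),('trTL',353,268,.02),('trTR',427,251,.02),('trBR',450,340,.02),('trBL',376,356,.02),('shelf',232,310,.05),('boxb',513,281,.09),('wa',535,378,.09),('bottle',487,330,.2),('mill',570,338,.09),('timer',373,373,.05),('spice',283,365,.12),('shaker',209,391,.11),('bell',482,236,.05),('boxafin',430,313,.09),('boxc fin',208,327,.1),('wb fin',256,312,.1),('cheekR',285,300,.1)]:
    print(n,at(c,(u*k,v*k),z).round(3))
E
```

```text
[ 0.258488   -0.01145982  1.4476547 ] [-0.49988165 -0.79774952  1.01973103]
tray [ 0.57  -0.037  0.01 ]
trTL [0.652 0.078 0.02 ]
trTR [ 0.691 -0.099  0.02 ]
trBR [ 0.476 -0.147  0.02 ]
trBL [0.441 0.025 0.02 ]
shelf [0.548 0.355 0.05 ]
boxb [ 0.597 -0.286  0.09 ]
wa [ 0.378 -0.322  0.09 ]
bottle [ 0.468 -0.206  0.2  ]
mill [ 0.465 -0.404  0.09 ]
timer [0.399 0.032 0.05 ]
spice [0.412 0.222 0.12 ]
shaker [0.359 0.382 0.11 ]
bell [ 0.716 -0.227  0.05 ]
boxafin [ 0.526 -0.098  0.09 ]
boxc fin [0.501 0.393 0.1  ]
wb fin [0.533 0.288 0.1  ]
cheekR [0.559 0.224 0.1  ]
```

```bash
cat >> h.py <<'E'
def go(pos,yaw_close=None,s=None):
    """tool-axes shift and turn to reach pos (world) with closing line (tool y) at yaw_close deg (mod 180)"""
    s=s or ctrl.get_state();Rm=R.from_rotvec(s['tool_rot']).as_matrix()
    d=Rm.T@(np.array(pos)-s['position']);t=0
    if yaw_close is not None:
        y=Rm[:,1];cur=np.arctan2(y[1],y[0]);t=-((np.radians(yaw_close)-cur+np.pi/2)%np.pi-np.pi/2)
    L=np.linalg.norm(d);print('shift',d.round(4),'turn %.3f'%t,'alt %.3f'%(t-np.sign(t)*np.pi),'rows>=',int(max(np.ceil(L/.05),np.ceil(abs(t)/.15))),'j7 %.2f'%s['joint_positions'][6])
def shot(n,f,scale=None):
    s=ctrl.get_state();im=get_image(n)[:,:,::-1]
    cv2.imwrite('pics/'+f,im if scale is None else cv2.resize(im,None,fx=scale,fy=scale,interpolation=cv2.INTER_CUBIC))
    np.save('pics/'+f[:-4]+'.npy',np.array([s['position'],s['tool_rot']]))
def wc(f): return cam('wrist',np.load('pics/'+f+'.npy'))
E
python3 - <<'E'
from h import *
s=ctrl.get_state();print(R.from_rotvec(s['tool_rot']).as_matrix().round(3))
go([.5,.31,.36],17)
go([.44,.31,.36],17)
E
```

```text
[[-0.945  0.328 -0.   ]
 [ 0.328  0.945 -0.002]
 [-0.    -0.002 -1.   ]]
shift [-0.3708 -0.193  -0.1381] turn 0.940 alt -2.201 rows>= 9 j7 -0.06
shift [-0.3141 -0.2127 -0.138 ] turn 0.940 alt -2.201 rows>= 9 j7 -0.06
```

```bash
python3 inch.py '-0.04 -0.03 -0.03 0.12 1; -0.08 -0.05 -0.06 0.25 1; -0.12 -0.075 -0.09 0.38 1; -0.16 -0.1 -0.12 0.5 1; -0.195 -0.125 -0.138 0.62 1; -0.23 -0.15 -0.138 0.74 1; -0.265 -0.18 -0.138 0.86 1; -0.30 -0.205 -0.138 0.94 1; -0.314 -0.213 -0.138 0.94 1; -0.314 -0.213 -0.138 0.94 1; -0.314 -0.213 -0.138 0.94 0.5; -0.314 -0.213 -0.138 0.94 0.5' 20
python3 - <<'E'
from h import *
shot('wrist','w1.png',1.42)
E
```

```text
time: 1.3
position: [0.4385, 0.3118, 0.3602]
tool_rot: [-1.863, -2.528, 0.001]
ft_force: [-0.0, -1.2, -0.4]
grip_width: 0.895
grip_force: 0.0
```

View pics/w1.png

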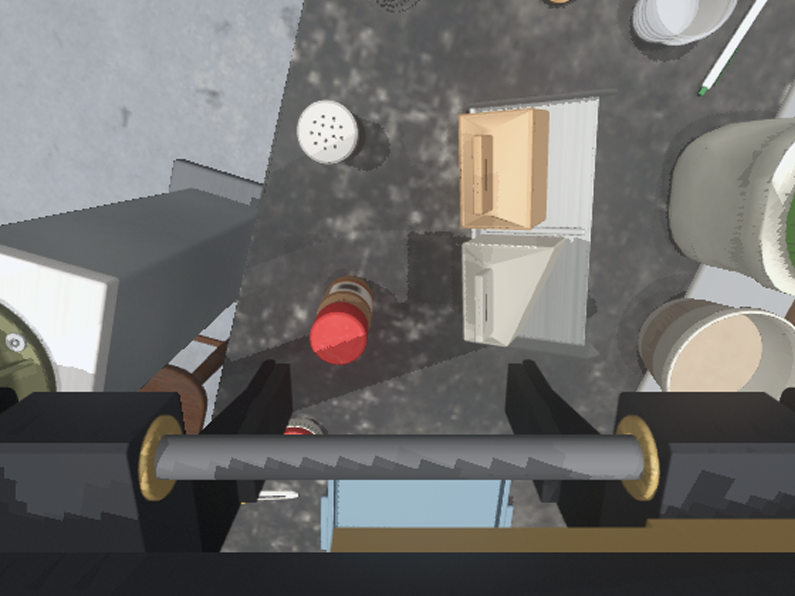

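The view shows box_c's fin at about (482,136)–(482,213) and wedge_b's fin at about (483,270)–(483,342). wedge_b's tail points up (+y) and its nose down. I'll take a second, closer view.

```bash
python3 - <<'E'
from h import *
go([.51,.27,.29])
E
python3 inch.py '-0.03 0.03 0.03 0 0.5; -0.06 0.055 0.06 0 0.5; -0.06 0.056 0.07 0 0.5; -0.06 0.056 0.07 0 0.5; -0.06 0.056 0.07 0 0.5' 20
python3 - <<'E'
from h import *
shot('wrist','w2.png')
im=cv2.imread('pics/w2.png');print(ctrl.get_state()['position'])
cv2.imwrite('pics/w2b.png',cv2.resize(im[:300,130:530],(800,600),interpolation=cv2.INTER_CUBIC))
E
```

```text
shift [-0.0611  0.0559  0.0702] turn 0.000 alt 0.000 rows>= 3 j7 -0.36
time: 1.85
position: [0.5098, 0.2711, 0.2909]
tool_rot: [-1.864, -2.528, -0.001]
ft_force: [-0.1, 0.5, 0.2]
grip_width: 0.515
grip_force: 0.0
[0.51008798 0.27127383 0.29169534]
```

View pics/w2b.png

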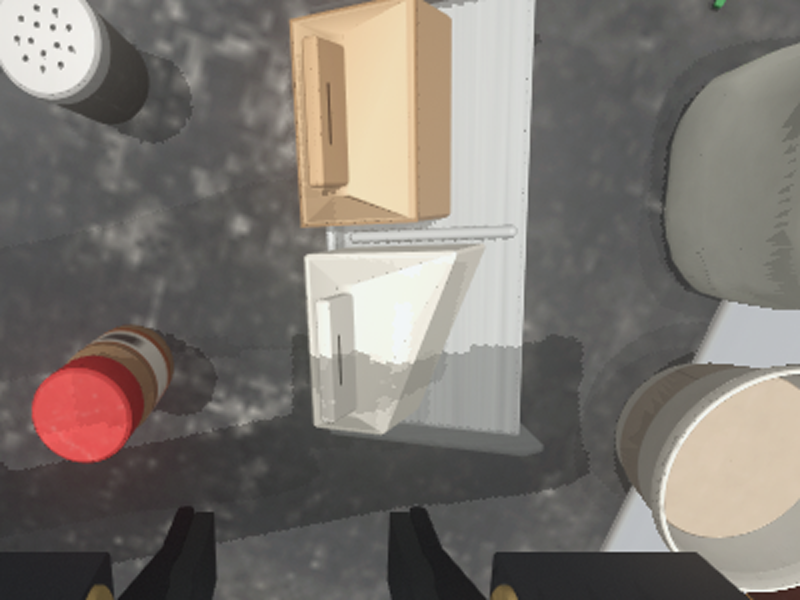

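```bash
python3 - <<'E'
from h import *
a=wc('w1');b=wc('w2')
A=lambda u,v:ray(a,(u/1.42,v/1.42)); B=lambda u,v:ray(b,(130+u/2,v/2))
for n,p,q in [('c fin L far',(473,136),(304,37)),('c fin L near',(473.5,213),(311,186)),('c fin R far',(491,136),(342,38)),('c fin R near',(491,213),(347,187)),
 ('wb fin L far',(473,270),(316,299)),('wb fin L near',(474,342),(321,421)),('wb fin R far',(491,266),(353,294)),('wb R near',(492,340),(355,416)),
 ('c wallcorner L near',(461,228),(302,226)),('c wall R near(top)',(531,229),(417,220)),('c wall R far',(533,108),(414,1)),('wb L far',(463,243),(306,255)),('wb R far',(541,238),(456,252)),('wb R near nose',(500,346),(387,433)),('divider end',(583,230),(515,231)),('wb L near',(464,342),(314,429))]:
    x,e=tri(A(*p),B(*q));print(n,x.round(4),'%.4f'%e)
E
```

```text
c fin L far [0.4653 0.4161 0.1248] 0.0004
c fin L near [0.4861 0.3607 0.1202] 0.0001
c fin R far [0.4801 0.4213 0.1179] 0.0013
c fin R near [0.5018 0.3649 0.1116] 0.0008
wb fin L far [0.5048 0.3121 0.1039] 0.0009
wb fin L near [0.5238 0.2565 0.1229] 0.0004
wb fin R far [0.5233 0.3176 0.086 ] 0.0002
wb R near [0.5394 0.2623 0.1193] 0.0010
c wallcorner L near [0.4876 0.3417 0.0779] 0.0003
c wall R near(top) [0.539  0.3614 0.1077] 0.0001
c wall R far [0.5076 0.4516 0.0945] 0.0006
wb L far [0.4942 0.3285 0.0748] 0.0001
wb R far [0.5789 0.3517 0.0247] 0.0026
wb R near nose [0.5719 0.238  0.0505] 0.0030
divider end [0.5956 0.3722 0.0726] 0.0004
wb L near [0.5267 0.2383 0.0783] 0.0002
```

```bash
python3 - <<'E'
from h import *
go([.56,-.08,.37]);go([.50,-.37,.39])
print(tri(ray(cam('top'),(178*.7,205*.7)),ray(cam('scene'),(311*.7,152*.7))))
E
```

```text
shift [-0.3502 -0.0562 -0.0788] turn 0.000 alt 0.000 rows>= 8 j7 -0.20
shift [-0.6094 -0.1993 -0.0994] turn 0.000 alt 0.000 rows>= 13 j7 -0.20
(array([0.75562549, 0.44898881, 0.17512367]), np.float64(0.002047879030149325))
```

```bash
python3 inch.py '-0.035 -0.006 -0.035 0 0.5; -0.08 -0.013 -0.06 0 0.5; -0.125 -0.02 -0.079 0 0.5; -0.17 -0.028 -0.079 0 0.5; -0.215 -0.035 -0.079 0 0.5; -0.26 -0.042 -0.079 0 0.5; -0.305 -0.05 -0.079 0 0.5; -0.35 -0.056 -0.079 0 0.5; -0.35 -0.056 -0.079 0 0.5; -0.35 -0.056 -0.079 0 0.5; -0.35 -0.056 -0.079 0 0.5' && python3 - <<'E'
from h import *
shot('wrist','w3.png')
im=cv2.imread('pics/w3.png')
cv2.imwrite('pics/w3b.png',cv2.resize(im[:300,80:480],(800,600),interpolation=cv2.INTER_CUBIC))
go([.49,-.38,.38])
E
```

```text
time: 3.0
position: [0.5602, -0.0795, 0.3703]
tool_rot: [1.863, 2.529, 0.003]
ft_force: [0.4, 0.4, 0.7]
grip_width: 0.5
grip_force: 0.0
shift [-0.2663 -0.1562 -0.0103] turn 0.000 alt 0.000 rows>= 7 j7 0.45
```

View pics/w3b.png

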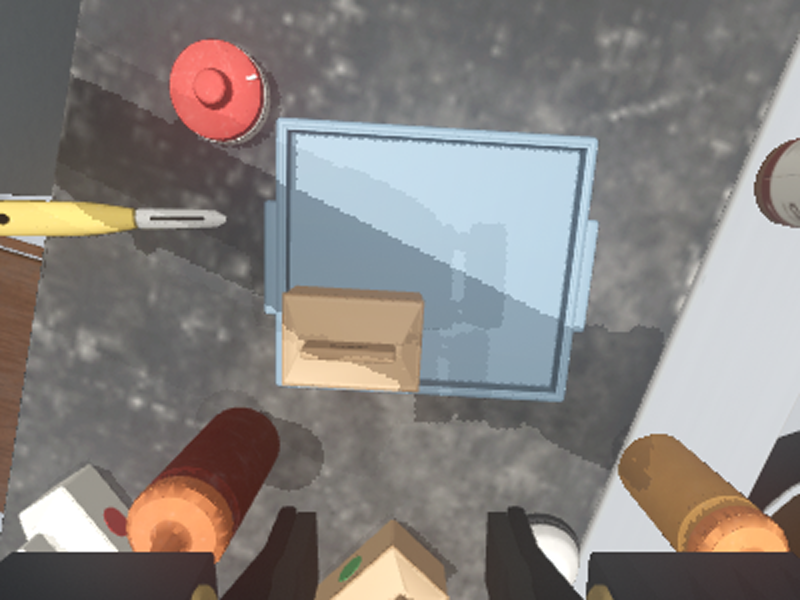

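The tray fills the crop. Its outer rim corners are near (279,118), (597,137), (563,402) and (277,384), and box_a is at its lower left.

```bash
python3 inch.py '-0.04 -0.022 0 0 0.5; -0.08 -0.045 0 0 0.5; -0.12 -0.068 0 0 0.5; -0.16 -0.09 0 0 0.5; -0.2 -0.115 0 0 0.5; -0.24 -0.14 -0.01 0 0.5; -0.266 -0.156 -0.01 0 0.5; -0.266 -0.156 -0.01 0 0.5; -0.266 -0.156 -0.01 0 0.5; -0.266 -0.156 -0.01 0 0.5' && python3 - <<'E'
from h import *
from scipy.optimize import least_squares
c=wc('w3');P=lambda u,v,z:at(c,(80+u/2,v/2),z)
pts=[P(*q,.0235)[:2] for q in[(279,118),(597,137),(563,402),(277,384)]]
loc=np.array([(-110,94),(110,94),(110,-94),(-110,-94)])/1000
def f(x):
    Rm=np.array([[np.cos(x[2]),-np.sin(x[2])],[np.sin(x[2]),np.cos(x[2])]]);return ((loc@Rm.T+x[:2])-pts).ravel()
r=least_squares(f,[.57,-.03,.2]);print(r.x,np.degrees(r.x[2]),(r.fun*1000).round(1))
for q in[(304,355),(395,360),(303,342),(395,346)]:print('a fin',P(*q,.097))
shot('wrist','w4.png')
im=cv2.imread('pics/w4.png')
cv2.imwrite('pics/w4b.png',cv2.resize(im[:300,80:480],(800,600),interpolation=cv2.INTER_CUBIC))
E
```

```text
time: 4.05
position: [0.4903, -0.3796, 0.3793]
tool_rot: [-1.863, -2.529, -0.002]
ft_force: [-0.9, -0.5, 0.1]
grip_width: 0.498
grip_force: 0.0
[ 0.56684663 -0.03329002  0.240779  ] 13.79562057251082 [-2.4  1.1  2.2  1.3  1.5 -0.1 -1.3 -2.2]
a fin [ 0.5028071  -0.10362519  0.097     ]
a fin [ 0.55906304 -0.08965145  0.097     ]
a fin [ 0.50007245 -0.09573025  0.097     ]
a fin [ 0.55641969 -0.08101715  0.097     ]
```

View pics/w4b.png

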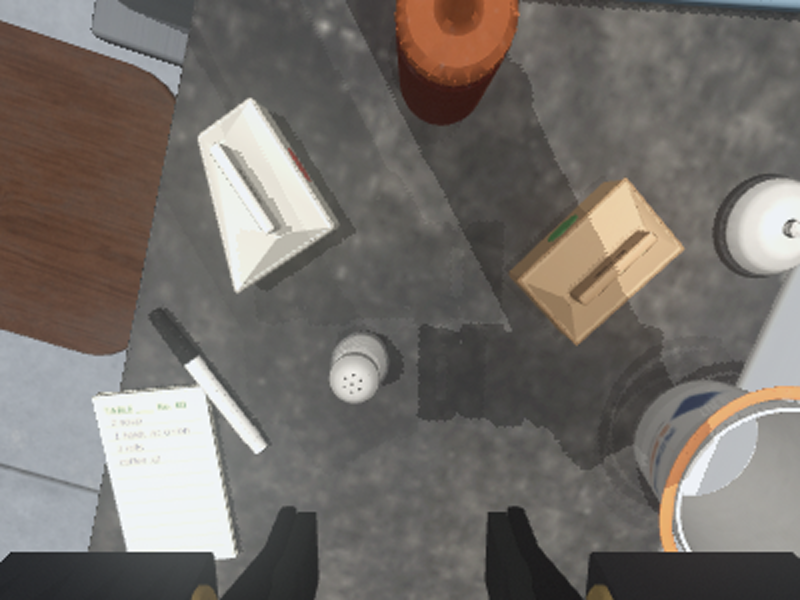

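box_b's fin top runs about (577,298)–(653,236). wedge_a's runs (216,145)–(270,230), with the nose at the upper left and the slant at the lower left.

```bash
cat >> h.py <<'E'
T=np.array([.5668,-.0333]);TY=13.8
def tw(x,y):
    a=np.radians(TY);return T+np.array([[np.cos(a),-np.sin(a)],[np.sin(a),np.cos(a)]])@np.array([x,y])/1000
E
python3 - <<'E'
from h import *
c=wc('w4');P=lambda u,v,z:at(c,(80+u/2,v/2),z)
def pr(n,e1,e2,tp,sc):
    a=P(*e1,.092);b=P(*e2,.092);d=b-a
    print(n,((a+b)/2).round(4),'len %.3f'%np.linalg.norm(d),'yaw %.1f'%np.degrees(np.arctan2(d[1],d[0])))
    m=(80+(e1[0]+e2[0])/4,(e1[1]+e2[1])/4)
    print(' tri',tri(ray(c,m),ray(cam('top'),(tp[0]*.7,tp[1]*.7)),ray(cam('scene'),(sc[0]*.7,sc[1]*.7))))
pr('b',(577,298),(653,236),(515,274),(528,333))
pr('wa',(270,230),(216,145),(534,374),(478,397))
for n,q in[('mill',(352,384)),('bell',(790,228))]:print(n,P(*q,.09))
print('bottle top',P(460,10,.214))
for n,e1,e2 in[('b walls',(512,274),(576,344)),('b wall2',(576,344),(683,247)),('wa straight',(335,225),(250,98))]:
    d=P(*e2,.052)-P(*e1,.052);print(n,np.linalg.norm(d),np.degrees(np.arctan2(d[1],d[0])))
E
```

```text
b [ 0.6048 -0.2946  0.092 ] len 0.059 yaw 57.9
 tri (array([ 0.61359302, -0.29144441,  0.06366892]), np.float64(0.0096090743621991))
wa [ 0.3698 -0.3178  0.092 ] len 0.057 yaw 138.3
 tri (array([ 0.37563372, -0.31916196,  0.08284308]), np.float64(0.012467486774285145))
mill [ 0.46711923 -0.41713051  0.09      ]
bell [ 0.70096459 -0.239844    0.09      ]
bottle top [ 0.4653081  -0.21790911  0.214     ]
b walls 0.0684088122759095 -28.373465743654318
b wall2 0.09540262082973133 61.738887954925914
wa straight 0.09426116850475341 140.94310210257285
```

```bash
python3 - <<'E'
from h import *
go([.6048,-.2946,.19],-29.5);print(ctrl.get_state()['joint_positions'].round(2))
E
```

```text
shift [0.0469 0.1344 0.1896] turn 0.816 alt -2.325 rows>= 6 j7 1.08
[-0.01  0.29  0.82  1.28 -0.21  1.66  1.08]
```

```bash
python3 inch.py '0.01 0.025 0.03 0.14 0.5; 0.02 0.05 0.06 0.28 0.5; 0.03 0.075 0.09 0.42 0.5; 0.04 0.1 0.12 0.56 0.5; 0.047 0.12 0.15 0.7 0.5; 0.047 0.134 0.175 0.816 0.5; 0.047 0.134 0.19 0.816 0.5; 0.047 0.134 0.19 0.816 0.5; 0.047 0.134 0.19 0.816 0.5' 25 && python3 - <<'E'
from h import *
shot('wrist','w5.png')
im=cv2.imread('pics/w5.png')
cv2.imwrite('pics/w5b.png',cv2.resize(im[0:360,40:520],(800,600),interpolation=cv2.INTER_CUBIC))
go([.6048,-.2946,.07],-29.5)
E
```

```text
time: 5.0
position: [0.6025, -0.2985, 0.1907]
tool_rot: [2.715, 1.578, 0.001]
ft_force: [0.7, 0.3, 0.5]
grip_width: 0.5
grip_force: 0.0
shift [ 0.0049 -0.0006  0.1214] turn -0.004 alt 3.138 rows>= 3 j7 0.17
```

View pics/w5b.png

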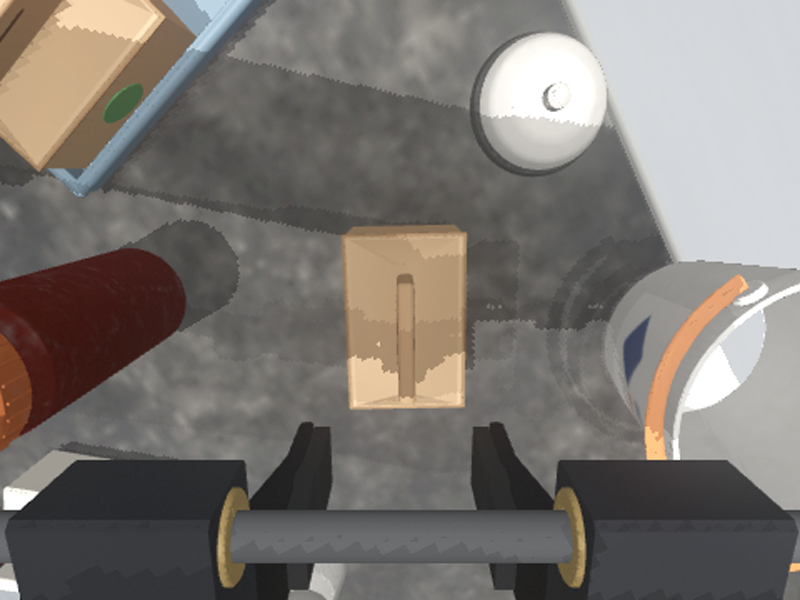

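The fin is aligned with the tool, running (405,281)–(405,398), and sits nearly centred between the fingers.

```bash
python3 - <<'E'
from h import *
c=wc('w5');k=480/800
for z in(.085,.092):
    a=at(c,(40+405*k,281*k),z);b=at(c,(40+405.5*k,398*k),z);print((a+b)/2,np.linalg.norm(a-b),np.degrees(np.arctan2(*(a-b)[1::-1])))
d=wc('w4');P=lambda u,v:ray(d,(80+u/2,v/2));Q=lambda u,v:ray(c,(40+u*k,v*k))
print(tri(P(577,298),Q(405,398)),tri(P(653,236),Q(405,281)))
E
```

```text
[ 0.60638713 -0.29453265  0.085     ] 0.058610137373426185 60.64351326797128
[ 0.607342   -0.29273793  0.092     ] 0.05708285389062154 60.643513267971215
(array([ 0.5916005 , -0.32046133,  0.08373332]), np.float64(7.382874769776538e-05)) (array([ 0.62143524, -0.26931242,  0.08812084]), np.float64(0.0009220311989655331))
```

```bash
python3 inch.py '0.003 0 0.04 0 0.5; 0.006 0 0.08 0 0.5; 0.006 0 0.11 0 0.5; 0.006 0 0.121 0 0.5; 0.006 0 0.121 0 0.5; 0.006 0 0.121 0 0; 0.006 0 0.121 0 0; 0.006 0 0.121 0 0; 0.006 0 0.121 0 0; 0.006 0 0.121 0 0' 30 && python3 - <<'E'
from h import *
go(list(tw(52,-51))+[.16],TY+90);print(ctrl.get_state()['position'])
E
```

```text
time: 6.05
position: [0.6062, -0.2927, 0.0691]
tool_rot: [2.716, 1.577, 0.001]
ft_force: [0.5, -1.3, 0.1]
grip_width: 0.128
grip_force: 0.4
shift [ 0.2046 -0.09   -0.0909] turn 0.811 alt -2.330 rows>= 6 j7 0.21
[ 0.60623419 -0.2927373   0.06909727]
```

```bash
python3 inch.py '0 0 0 0 0; 0 0 0 0 0; 0 0 -0.02 0 0; 0 0 -0.05 0 0; 0 0 -0.09 0 0; 0.03 -0.013 -0.12 0 0; 0.065 -0.028 -0.12 0.1 0; 0.1 -0.044 -0.12 0.23 0; 0.135 -0.06 -0.12 0.37 0; 0.165 -0.073 -0.12 0.5 0; 0.19 -0.084 -0.12 0.63 0; 0.205 -0.09 -0.12 0.75 0; 0.205 -0.09 -0.12 0.811 0; 0.205 -0.09 -0.12 0.811 0; 0.205 -0.09 -0.12 0.811 0' 30 && python3 - <<'E'
from h import *
go(list(tw(52,-51))+[.076],TY+90)
shot('wrist','w6.png')
im=cv2.imread('pics/w6.png')
cv2.imwrite('pics/w6b.png',cv2.resize(im,(800,600),interpolation=cv2.INTER_CUBIC))
E
```

```text
time: 7.55
position: [0.629, -0.0706, 0.1883]
tool_rot: [3.118, 0.379, -0.001]
ft_force: [0.2, -0.7, -1.8]
grip_width: 0.089
grip_force: 30.0
shift [ 5.000e-04 -1.000e-04  1.123e-01] turn 0.001 alt -3.141 rows>= 3 j7 -0.96
```

View pics/w6b.png

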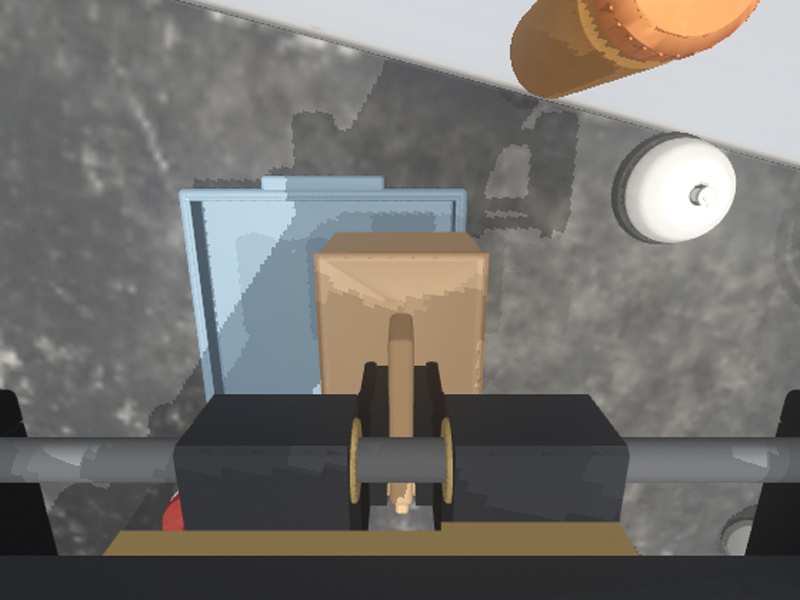

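The tray's far rim corners are at about (180,190) and (466,190). I'll check these against the tray model and find the box's place in the grip.

```bash
python3 - <<'E'
from h import *
c=wc('w6')
for p in[(110,94),(110,-94)]:print(proj(c,list(tw(*p))+[.0235]))
print('seen',180*.7,190*.7,466*.7,190*.7)
L=at(c,(180*.7,190*.7),.0235);Rr=at(c,(466*.7,190*.7),.0235);d=L-Rr;print(np.linalg.norm(d),np.degrees(np.arctan2(d[1],d[0]))-90, (L+Rr)/2, tw(110,0))
# box position in tray axes from the front wall-top corners (z = tcp-.070+.052)
a=np.radians(TY)
for q in[(315,255),(488,255)]:
    w=at(c,(q[0]*.7,q[1]*.7),.1883-.018)[:2]-T;print('box corner tray', w@[np.cos(a),np.sin(a)],w@[-np.sin(a),np.cos(a)])
E
```

```text
(np.float64(122.84704570638635), np.float64(130.80513794241375))
(np.float64(327.6380393517735), np.float64(130.73848635848992))
seen 125.99999999999999 133.0 326.2 133.0
0.1841313629713006 13.781723682097208 [ 0.67184828 -0.00821263  0.0235    ] [ 0.67362477 -0.00706132]
box corner tray 0.09643092959271779 -0.018972425396167863
box corner tray 0.09640858679356705 -0.08294386930044652
```

```bash
python3 inch.py '0.0025 0 0.04 0 0; 0.0025 0 0.075 0 0; 0.0025 0 0.095 0 0; 0.0025 0 0.105 0 0; 0.0025 0 0.111 0 0; 0.0025 0 0.114 0 0; 0.0025 0 0.114 0 0; 0.0025 0 0.114 0 0'; python3 - <<'E'
from h import *
s=ctrl.get_state();print(s['ft_force'],s['position'])
E
```

```text
time: 8.4
position: [0.6326, -0.0696, 0.0756]
tool_rot: [3.119, 0.377, 0.003]
ft_force: [0.4, -0.3, -1.4]
grip_width: 0.092
grip_force: 30.0
[ 0.38109066 -0.2983544  -1.44974284] [ 0.63261692 -0.06960416  0.07564741]
```

```bash
python3 inch.py '0 0 0.002 0 0; 0 0 0.0025 0 0; 0 0 0.0025 0 0.25; 0 0 0.0025 0 0.3; 0 0 0.0025 0 0.3; 0 0 0.0025 0 0.3'; python3 - <<'E'
from h import *
go([.3735,-.3185,.34],50);go([.3735,-.3185,.18],50);print(ctrl.get_state()['joint_positions'].round(2))
E
```

```text
time: 9.0
position: [0.6318, -0.0693, 0.0719]
tool_rot: [-3.119, -0.378, 0.0]
ft_force: [0.2, 0.9, 0.1]
grip_width: 0.281
grip_force: 0.0
shift [-0.3103  0.1803 -0.2681] turn 0.939 alt -2.203 rows>= 9 j7 -0.90
shift [-0.3103  0.1803 -0.1081] turn 0.939 alt -2.203 rows>= 8 j7 -0.90
[-0.64  0.56  0.94  1.69 -0.49  1.15 -0.9 ]
```

```bash
python3 - <<'E'
from h import *
a=wc('w3');b=wc('w4');c=wc('w5')
p=at(a,(80+248/2,408/2),0);q=at(b,(80+443/2,125/2),0);r=at(c,(40+187*.6,300*.6),0)
print(p,q,r)
# circle of base radius from 3 points
A=np.array([[2*(q-p)[0],2*(q-p)[1]],[2*(r-p)[0],2*(r-p)[1]]]);o=np.linalg.solve(A,[q@q-p@p,r@r-p@p]);print(o,np.linalg.norm(o-p[:2]))
o2=o
d=np.array([.371,-.3175]);print(o2-d,np.linalg.norm(o2-d),np.degrees(np.arctan2(*(o2-d)[::-1])))
# nozzle top from two views: w3b(175,540), w4b(458,5)
print(tri(ray(a,(80+172/2,533/2)),ray(b,(80+460/2,5/2))))
E
```

```text
[ 4.64823600e-01 -1.82304447e-01 -1.11022302e-16] [ 0.47806353 -0.23813858  0.        ] [ 0.49059778 -0.22659015  0.        ]
[ 0.46527668 -0.21168386] 0.029382908427154374
[0.09427668 0.10581614] 0.14172208133815067 48.3006203099281
(array([ 0.46465629, -0.20708894,  0.17539303]), np.float64(0.000754668958090191))
```

```bash
python3 - <<'E'
from h import *
go([.371,-.3175,.29],50)
E
python3 inch.py '0 0 -0.045 0 0.4; 0 0 -0.09 0 0.4; -0.03 0.018 -0.13 0.1 0.4; -0.065 0.038 -0.16 0.22 0.4; -0.1 0.058 -0.19 0.34 0.4; -0.14 0.08 -0.21 0.46 0.4; -0.18 0.103 -0.22 0.58 0.4; -0.22 0.126 -0.22 0.7 0.4; -0.26 0.15 -0.22 0.82 0.4; -0.295 0.17 -0.22 0.939 0.4; -0.312 0.181 -0.22 0.939 0.4; -0.312 0.181 -0.22 0.939 0.4; -0.312 0.181 -0.22 0.939 0.4; -0.312 0.181 -0.22 0.939 0.4'
python3 - <<'E'
from h import *
go([.371,-.3175,.07],50)
shot('wrist','w7.png')
im=cv2.imread('pics/w7.png')
cv2.imwrite('pics/w7b.png',cv2.resize(im[0:300,80:480],(800,600),interpolation=cv2.INTER_CUBIC))
E
```

```text
shift [-0.3125  0.1788 -0.2181] turn 0.939 alt -2.203 rows>= 9 j7 -0.90
time: 10.4
position: [0.3735, -0.3179, 0.292]
tool_rot: [2.953, -1.068, -0.001]
ft_force: [-0.7, 0.6, 0.3]
grip_width: 0.4
grip_force: 0.0
shift [-0.0021  0.0011  0.222 ] turn 0.004 alt -3.138 rows>= 5 j7 -1.80
```

View pics/w7b.png

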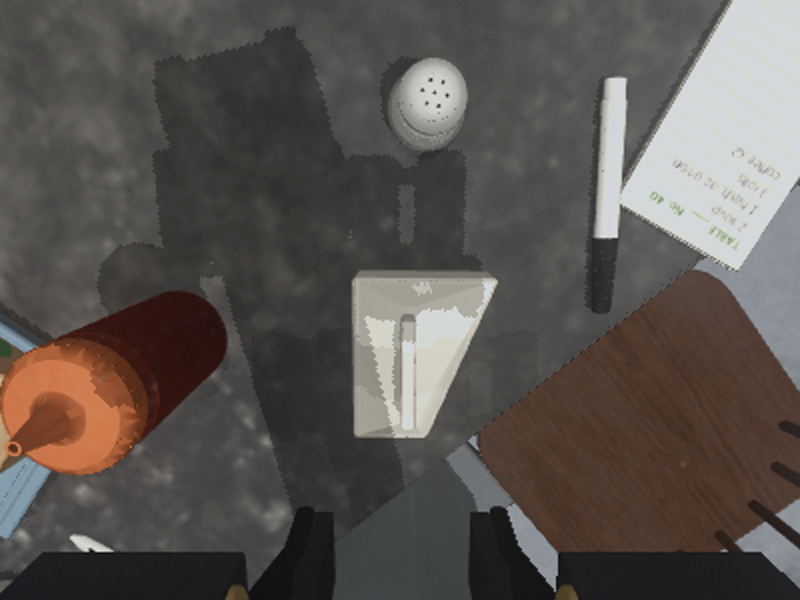

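wedge_a's fin is at (408,318)–(408,430), with its nose toward the gripper. Joint 7 would run out on the way to the tray, so I'll flip the gripper half a turn here.

```bash
python3 - <<'E'
from h import *
c=wc('w7');d=wc('w4')
for z in(.088,.092):
    a=at(c,(80+408/2,318/2),z);b=at(c,(80+408/2,430/2),z);print((a+b)/2,np.linalg.norm(a-b),np.degrees(np.arctan2(*(b-a)[1::-1])))
print(tri(ray(d,(80+270/2,115)),ray(c,(80+204,159))),tri(ray(d,(80+108,145/2)),ray(c,(80+204,215))))
E
python3 inch.py '0 0 0 -0.15 0.4; 0 0 0 -0.3 0.4; 0 0 0 -0.45 0.4; 0 0 0 -0.6 0.4; 0 0 0 -0.75 0.4; 0 0 0 -0.9 0.4; 0 0 0 -1.05 0.4; 0 0 0 -1.2 0.4; 0 0 0 -1.35 0.4; 0 0 0 -1.5 0.4; 0 0 0 -1.65 0.4; 0 0 0 -1.8 0.4; 0 0 0 -1.95 0.4; 0 0 0 -2.1 0.4; 0 0 0 -2.25 0.4; 0 0 0 -2.4 0.4; 0 0 0 -2.55 0.4; 0 0 0 -2.7 0.4; 0 0 0 -2.85 0.4; 0 0 0 -3.0 0.4'
python3 - <<'E'
from h import *
go([.372,-.3155,.071],50)
E
```

```text
[ 0.36742504 -0.3183861   0.088     ] 0.06195392688432007 140.3412522732354
[ 0.36818572 -0.31896002  0.092     ] 0.06127850713807824 140.3412522732354
(array([ 0.39130872, -0.33803586,  0.08590365]), np.float64(0.0003027364217401327)) (array([ 0.34687576, -0.29934261,  0.09089293]), np.float64(0.0024811679622807167))
time: 12.45
position: [0.3732, -0.3183, 0.292]
tool_rot: [-1.267, -2.874, 0.002]
ft_force: [-0.6, -0.3, 0.6]
grip_width: 0.396
grip_force: 0.0
shift [0.0029 0.0014 0.221 ] turn -0.132 alt 3.009 rows>= 5 j7 1.16
```

```bash
python3 - <<'E'
from h import *
go([.369,-.3187,.071],50)
E
```

```text
shift [ 0.0026 -0.003   0.221 ] turn -0.132 alt 3.009 rows>= 5 j7 1.16
```

```bash
python3 inch.py '0.0026 -0.003 0.045 -0.132 0.4; 0.0026 -0.003 0.09 -0.132 0.4; 0.0026 -0.003 0.135 -0.132 0.4; 0.0026 -0.003 0.175 -0.132 0.4; 0.0026 -0.003 0.205 -0.132 0.4; 0.0026 -0.003 0.22 -0.132 0.4; 0.0026 -0.003 0.221 -0.132 0.4; 0.0026 -0.003 0.221 -0.132 0; 0.0026 -0.003 0.221 -0.132 0; 0.0026 -0.003 0.221 -0.132 0; 0.0026 -0.003 0.221 -0.132 0; 0.0026 -0.003 0.221 -0.132 0' 30
python3 - <<'E'
from h import *
go(list(tw(67,35))+[.30],TY)
E
```

```text
time: 13.65
position: [0.3688, -0.3197, 0.0716]
tool_rot: [1.088, 2.946, 0.001]
ft_force: [0.3, -0.7, 1.8]
grip_width: 0.09
grip_force: 30.0
shift [ 0.0247  0.4215 -0.2278] turn 0.623 alt -2.519 rows>= 10 j7 1.75
```

```bash
python3 inch.py '0 0 -0.03 0 0; 0 0 -0.075 0 0; 0 0 -0.12 0 0; 0 0 -0.165 0 0; 0 0 -0.21 0 0; 0 0.01 -0.24 0 0; 0.003 0.05 -0.245 0.05 0; 0.005 0.095 -0.245 0.12 0; 0.008 0.14 -0.245 0.2 0; 0.01 0.185 -0.245 0.28 0; 0.013 0.23 -0.245 0.36 0; 0.016 0.275 -0.245 0.44 0; 0.019 0.32 -0.24 0.52 0; 0.022 0.365 -0.22 0.6 0; 0.024 0.405 -0.2 0.623 0; 0.025 0.422 -0.18 0.623 0; 0.025 0.422 -0.15 0.623 0; 0.025 0.422 -0.12 0.623 0; 0.025 0.422 -0.12 0.623 0; 0.025 0.422 -0.12 0.623 0'
python3 - <<'E'
from h import *
go(list(tw(67,35))+[.079],TY)
shot('wrist','w8.png')
im=cv2.imread('pics/w8.png')
cv2.imwrite('pics/w8b.png',cv2.resize(im,(800,600),interpolation=cv2.INTER_CUBIC))
E
```

```text
time: 15.65
position: [0.6233, 0.0171, 0.1915]
tool_rot: [-1.94, -2.471, 0.001]
ft_force: [-0.0, 0.2, 0.1]
grip_width: 0.085
grip_force: 30.0
shift [-0.0005  0.0002  0.1125] turn -0.001 alt 3.141 rows>= 3 j7 0.36
```

```bash
python3 - <<'E'
from h import *
c=wc('w8');im=cv2.imread('pics/w8.png')
p=np.load('pics/w8.npy')[0];a=np.radians(TY);ux=np.array([np.cos(a),np.sin(a),0]);uy=np.array([-np.sin(a),np.cos(a),0])
# wedge_a: x->+uy, y->-ux ; origin z = tcp-.071
o=p-[0,0,.071]
for n,l in[('tip finend',(30,0,92)),('nose straight top',(48,-32,52)),('nose slant top',(48,12,52)),('roof',(40,-10,60)),('nose str bot',(48,-32,0)),('nose sl bot',(48,12,0)),('nose mid',(48,-10,26))]:
    q=o+(l[0]*uy-l[1]*ux+np.array([0,0,l[2]])*1)/1000 if 0 else o+l[0]/1000*uy-l[1]/1000*ux+np.array([0,0,l[2]/1000])
    u,v=proj(c,q);print(n,round(u,1),round(v,1),im[int(v)-1:int(v)+2,int(u)-1:int(u)+2].mean((0,1)).round())
hsv=cv2.cvtColor(im,cv2.COLOR_BGR2HSV);m=((hsv[:,:,1]<50)&(hsv[:,:,2]>110)).astype(np.uint8)
n,l,st,ce=cv2.connectedComponentsWithStats(m)
print(st[st[:,4]>600])
E
```

```text
tip finend 282.0 232.9 [201. 210. 214.]
nose straight top 342.2 174.0 [89. 94. 94.]
nose slant top 259.0 174.2 [176. 185. 189.]
roof 301.2 192.5 [193. 204. 207.]
nose str bot 329.2 159.0 [ 99. 102. 102.]
nose sl bot 263.6 159.1 [144. 137. 124.]
nose mid 298.2 165.7 [160. 170. 172.]
[[     0      0    560    420 149902]
 [   117      0    443    306  67722]
 [    47     84     45     67    676]
 [    10    161    107    124   6200]
 [     4    245     47     61    840]
 [    81    259     30     47    658]
 [   434    310    126     79   3818]
 [   258    338     46     33   1029]]
```

```bash
python3 - <<'E'
from h import *
im=cv2.imread('pics/w8.png').astype(int)
for v in(185,200,210):print(v,[(u,*im[v,u]) for u in list(range(248,266,2))+list(range(336,352,2))])
for u in(275,300,325):print(u,[(v,*im[v,u]) for v in range(150,190,2)])
E
```

```text
185 [(248, np.int64(143), np.int64(131), np.int64(113)), (250, np.int64(143), np.int64(132), np.int64(114)), (252, np.int64(144), np.int64(148), np.int64(146)), (254, np.int64(186), np.int64(196), np.int64(199)), (256, np.int64(190), np.int64(200), np.int64(204)), (258, np.int64(183), np.int64(194), np.int64(198)), (260, np.int64(185), np.int64(196), np.int64(199)), (262, np.int64(187), np.int64(198), np.int64(201)), (264, np.int64(192), np.int64(202), np.int64(206)), (336, np.int64(255), np.int64(255), np.int64(255)), (338, np.int64(223), np.int64(234), np.int64(237)), (340, np.int64(125), np.int64(133), np.int64(134)), (342, np.int64(88), np.int64(93), np.int64(94)), (344, np.int64(88), np.int64(92), np.int64(94)), (346, np.int64(87), np.int64(92), np.int64(94)), (348, np.int64(87), np.int64(91), np.int64(91)), (350, np.int64(83), np.int64(87), np.int64(88))]
200 [(248, np.int64(185), np.int64(195), np.int64(199)), (250, np.int64(191), np.int64(201), np.int64(204)), (252, np.int64(184), np.int64(195), np.int64(198)), (254, np.int64(185), np.int64(196), np.int64(199)), (256, np.int6
[... 3968 characters left out ...]
64(169), np.int64(172)), (164, np.int64(159), np.int64(169), np.int64(172)), (166, np.int64(160), np.int64(169), np.int64(172)), (168, np.int64(160), np.int64(169), np.int64(172)), (170, np.int64(159), np.int64(169), np.int64(172)), (172, np.int64(240), np.int64(252), np.int64(255)), (174, np.int64(242), np.int64(254), np.int64(255)), (176, np.int64(252), np.int64(255), np.int64(255)), (178, np.int64(237), np.int64(248), np.int64(252)), (180, np.int64(237), np.int64(248), np.int64(252)), (182, np.int64(248), np.int64(255), np.int64(255)), (184, np.int64(255), np.int64(255), np.int64(255)), (186, np.int64(255), np.int64(255), np.int64(255)), (188, np.int64(255), np.int64(255), np.int64(255))]
```

```bash
python3 inch.py '-0.001 0.001 0.045 0 0; -0.001 0.001 0.08 0 0; -0.001 0.001 0.1 0 0; -0.001 0.001 0.11 0 0; -0.001 0.001 0.115 0 0; -0.001 0.001 0.118 0 0; -0.001 0.001 0.118 0 0'; python3 - <<'E'
from h import *
s=ctrl.get_state();print(s['ft_force'],s['position'])
go(list(tw(67,34.7))+[.074],TY)
E
```

```text
time: 16.4
position: [0.6261, 0.0163, 0.0765]
tool_rot: [1.939, 2.47, 0.004]
ft_force: [-3.5, -0.1, 6.0]
grip_width: 0.088
grip_force: 30.0
[-3.49293887 -0.13683886  6.00877514] [0.62613291 0.01629779 0.07650259]
shift [ 0.0007 -0.0025  0.0025] turn -0.001 alt 3.141 rows>= 1 j7 0.42
```

```bash
python3 inch.py '0 0 -0.0005 0 0; 0 0 -0.0005 0 0; 0 0 -0.0005 0 0.25; 0 0 -0.0005 0 0.3; 0 0 -0.0005 0 0.3; 0 0 -0.0005 0 0.3'; python3 - <<'E'
from h import *
u=np.array([np.cos(np.radians(20)),np.sin(np.radians(20))]);v=np.array([-u[1],u[0]])
print(.59*u+.2024*v,.59*u+.0914*v,ctrl.get_state()['position'])
go(list(.59*u+.2024*v)+[.24],20)
E
```

```text
time: 17.0
position: [0.6248, 0.0166, 0.0736]
tool_rot: [1.939, 2.471, 0.0]
ft_force: [0.2, -0.0, -0.6]
grip_width: 0.283
grip_force: 0.0
[0.48519377 0.39198567] [0.52315801 0.28767979] [0.62476608 0.01661778 0.07358252]
shift [ 0.3978 -0.0462 -0.1664] turn -0.109 alt 3.033 rows>= 9 j7 0.42
```

```bash
python3 inch.py '0 0 -0.045 0 0.4; 0.01 0 -0.09 0 0.5; 0.05 -0.006 -0.12 -0.02 0.5; 0.1 -0.012 -0.13 -0.04 0.5; 0.15 -0.018 -0.13 -0.06 0.5; 0.2 -0.024 -0.13 -0.08 0.5; 0.245 -0.03 -0.13 -0.109 0.5; 0.29 -0.034 -0.13 -0.109 0.5; 0.335 -0.04 -0.13 -0.109 0.5; 0.38 -0.044 -0.13 -0.109 0.5; 0.398 -0.046 -0.13 -0.109 0.5; 0.398 -0.046 -0.13 -0.109 0.5; 0.398 -0.046 -0.13 -0.109 0.5'; python3 - <<'E'
from h import *
u=np.array([np.cos(np.radians(20)),np.sin(np.radians(20))]);v=np.array([-u[1],u[0]])
go(list(.59*u+.2024*v)+[.112],20)
shot('wrist','w9.png')
E
```

```text
time: 18.3
position: [0.4861, 0.3907, 0.2034]
tool_rot: [1.802, 2.571, -0.002]
ft_force: [-0.5, -0.4, -0.7]
grip_width: 0.503
grip_force: 0.0
shift [ 0.0017 -0.0004  0.0914] turn -0.001 alt 3.141 rows>= 2 j7 -0.24
```

```bash
python3 - <<'E'
from h import *
c=wc('w9');im=cv2.imread('pics/w9.png').astype(int)
u=np.array([np.cos(np.radians(20)),np.sin(np.radians(20))]);v=np.array([-u[1],u[0]])
for n,s,t,z in[('top front',.580,.2324,.125),('top back',.587,.2324,.129),('base back',.600,.2324,.106),('near tf',.580,.1724,.125),('near tb',.587,.1724,.129)]:
    print(n,np.round(proj(c,list(s*u+t*v)+[z]),1))
a=proj(c,list(.587*u+.2224*v)+[.129]);print(int(a[1]),[(x,im[int(a[1]),x].sum()//3) for x in range(int(a[0])-16,int(a[0])+30)])
x=int(a[0])-2;print(x,[(y,im[y,x].sum()//3) for y in range(int(a[1])-20,int(a[1])+6)])
E
```

```text
top front [266.6 180.7]
top back [276.5 182. ]
base back [294.  175.3]
near tf [267.8 258.4]
near tb [276.9 260.7]
195 [(260, np.int64(76)), (261, np.int64(85)), (262, np.int64(93)), (263, np.int64(102)), (264, np.int64(129)), (265, np.int64(114)), (266, np.int64(131)), (267, np.int64(132)), (268, np.int64(133)), (269, np.int64(135)), (270, np.int64(134)), (271, np.int64(139)), (272, np.int64(156)), (273, np.int64(151)), (274, np.int64(124)), (275, np.int64(119)), (276, np.int64(118)), (277, np.int64(118)), (278, np.int64(118)), (279, np.int64(118)), (280, np.int64(117)), (281, np.int64(118)), (282, np.int64(117)), (283, np.int64(118)), (284, np.int64(118)), (285, np.int64(118)), (286, np.int64(117)), (287, np.int64(113)), (288, np.int64(115)), (289, np.int64(114)), (290, np.int64(118)), (291, np.int64(148)), (292, np.int64(149)), (293, np.int64(149)), (294, np.int64(139)), (295, np.int64(140)), (296, np.int64(140)), (297, np.int64(140)), (298, np.int64(146)), (299, np.int64(147)), (300, np.int64(144)), (301, np.int64(197)), (302, np.int64(197)), (303, np.int64(197)), (304, np.int64(197)), (305, np.int64(197))]
274 [(175, np.int64(176)), (176, np.int64(175)), (177, np.int64(173)), (178, np.int64(150)), (179, np.int64(112)), (180, np.int64(116)), (181, np.int64(126)), (182, np.int64(137)), (183, np.int64(134)), (184, np.int64(141)), (185, np.int64(146)), (186, np.int64(146)), (187, np.int64(146)), (188, np.int64(149)), (189, np.int64(148)), (190, np.int64(149)), (191, np.int64(150)), (192, np.int64(150)), (193, np.int64(139)), (194, np.int64(124)), (195, np.int64(124)), (196, np.int64(124)), (197, np.int64(124)), (198, np.int64(124)), (199, np.int64(121)), (200, np.int64(116))]
```

```bash
python3 inch.py '0.0027 -0.0024 0.04 0 0.5; 0.0027 -0.0024 0.07 0 0.5; 0.0027 -0.0024 0.085 0 0.5; 0.0027 -0.0024 0.091 0 0.5; 0.0027 -0.0024 0.091 0 0.5; 0.0027 -0.0024 0.091 0 0.5' ; python3 inch.py '0 0 0 0 0; 0 0 0 0 0; 0 0 0 0 0; 0 0 0 0 0' 10
```

```text
time: 18.95
position: [0.4834, 0.394, 0.1142]
tool_rot: [1.803, 2.572, 0.004]
ft_force: [-0.3, -0.3, 0.3]
grip_width: 0.501
grip_force: 0.0
time: 19.35
position: [0.4822, 0.3941, 0.1129]
tool_rot: [1.802, 2.574, 0.001]
ft_force: [-0.3, -0.2, -0.3]
grip_width: 0.221
grip_force: 0.0
```

```bash
python3 inch.py '0 0 0.002 0 0; 0 0 0.002 0 0; 0 0 0.002 0 0; 0 0 0.002 0 0' 12
```

```text
time: 19.75
position: [0.4812, 0.3938, 0.1115]
tool_rot: [-1.8, -2.572, 0.002]
ft_force: [-4.4, -1.9, 8.0]
grip_width: 0.174
grip_force: 12.8
```

```bash
python3 inch.py '0 0 -0.005 0 0; 0 0 -0.01 0 0; 0 0 -0.015 0 0; 0 0 -0.02 0 0; 0 0 -0.025 0 0' 20
```

```text
time: 20.25
position: [0.4814, 0.3936, 0.1355]
tool_rot: [-1.801, -2.573, 0.003]
ft_force: [0.6, 0.5, -1.5]
grip_width: 0.087
grip_force: 20.0
```

```bash
python3 - <<'E'
from h import *
go(list(tw(-66.5,35))+[.21],TY)
E
```

```text
shift [-0.3884 -0.1282 -0.0741] turn 0.108 alt -3.033 rows>= 9 j7 -0.23
```

```bash
python3 inch.py '0 0 -0.03 0 0; 0 0 -0.07 0 0; 0 0 -0.11 0 0; -0.035 -0.012 -0.12 0.01 0; -0.08 -0.027 -0.12 0.02 0; -0.125 -0.042 -0.12 0.035 0; -0.17 -0.056 -0.12 0.05 0; -0.215 -0.071 -0.12 0.065 0; -0.26 -0.086 -0.12 0.08 0; -0.305 -0.101 -0.11 0.1 0; -0.345 -0.114 -0.09 0.108 0; -0.378 -0.125 -0.08 0.108 0; -0.388 -0.128 -0.074 0.108 0; -0.388 -0.128 -0.074 0.108 0; -0.388 -0.128 -0.074 0.108 0' 30; python3 - <<'E'
from h import *
shot('wrist','w10.png');c=wc('w10');im=cv2.imread('pics/w10.png');p=np.load('pics/w10.npy')[0];print(p)
a=np.radians(TY);ux=np.array([np.cos(a),np.sin(a),0]);uy=np.array([-np.sin(a),np.cos(a),0])
for h in(.071,.080):
  o=p-[0,0,h]
  for l in[(48,-32,52),(48,32,52),(48,-32,0),(48,32,0)]:print(h,l,np.round(proj(c,o+l[0]/1000*uy-l[1]/1000*ux+[0,0,l[2]/1000]),1))
hsv=cv2.cvtColor(im,cv2.COLOR_BGR2HSV);m=cv2.inRange(hsv,(8,70,60),(25,200,255))
m[250:]=0
n,l,st,ce=cv2.connectedComponentsWithStats(m);print(st[st[:,4]>800])
x=280;print([(y,*map(int,im[y,x])) for y in range(130,215,2)])
E
```

```text
time: 21.75
position: [0.4945, -0.013, 0.2098]
tool_rot: [-1.936, -2.473, -0.001]
ft_force: [0.8, 0.8, -0.9]
grip_width: 0.088
grip_force: 30.0
[ 0.49453977 -0.01297628  0.20978371]
0.071 (48, -32, 52) [342.4 174.2]
0.071 (48, 32, 52) [221.4 174.1]
0.071 (48, -32, 0) [329.3 159.2]
0.071 (48, 32, 0) [234.  159.1]
0.08 (48, -32, 52) [339.6 171. ]
0.08 (48, 32, 52) [224.1 171. ]
0.08 (48, -32, 0) [327.5 157.2]
0.08 (48, 32, 0) [235.6 157.2]
[[     0      0    560    420 216799]
 [   223    161    119     89   9682]
 [     0    163    146     87   8047]]
[(130, 115, 115, 116), (132, 137, 126, 112), (134, 202, 186, 163), (136, 220, 206, 184), (138, 200, 184, 161), (140, 185, 170, 150), (142, 217, 203, 181), (144, 217, 203, 181), (146, 217, 203, 181), (148, 217, 203, 181), (150, 217, 203, 181), (152, 158, 145, 129), (154, 144, 132, 118), (156, 143, 132, 119), (158, 144, 132, 119), (160, 142, 132, 120), (162, 101, 124, 151), (164, 102, 125, 151), (166, 102, 125, 152), (168, 101, 125, 151), (170, 102, 125, 152), (172, 101, 125, 152), (174, 93, 117, 143), (176, 136, 176, 211), (178, 162, 200, 231), (180, 158, 197, 227), (182, 159, 197, 228), (184, 160, 198, 230), (186, 160, 199, 231), (188, 162, 200, 232), (190, 162, 202, 232), (192, 163, 203, 234), (194, 164, 202, 234), (196, 164, 204, 235), (198, 166, 204, 236), (200, 166, 206, 237), (202, 166, 206, 237), (204, 165, 205, 236), (206, 123, 157, 187), (208, 124, 158, 188), (210, 125, 158, 189), (212, 124, 158, 188), (214, 94, 123, 152)]
```

```bash
python3 inch.py '0.0025 0 0.045 0 0; 0.0025 0 0.085 0 0; 0.0025 0 0.11 0 0; 0.0025 0 0.12 0 0; 0.0025 0 0.125 0 0; 0.0025 0 0.127 0 0; 0.0025 0 0.127 0 0'
```

```text
time: 22.5
position: [0.4957, -0.0142, 0.087]
tool_rot: [1.935, 2.473, -0.004]
ft_force: [-12.1, -8.0, 36.0]
grip_width: 0.088
grip_force: 30.2
```

```bash
python3 inch.py '0 0 -0.003 0 0; 0 0 -0.004 0 0; 0 0 -0.004 0 0'; python3 - <<'E'
from h import *
go(list(tw(-66.5,37.5))+[.08],TY)
shot('wrist','w11.png');c=wc('w11');im=cv2.imread('pics/w11.png');p=np.load('pics/w11.npy')[0]
w=p[:2]-T;a=np.radians(TY);print('tcp in tray',w@[np.cos(a),np.sin(a)],w@[-np.sin(a),np.cos(a)],p[2])
for h in(.073,.077,.082):
  ux=np.array([np.cos(a),np.sin(a),0]);uy=np.array([-np.sin(a),np.cos(a),0]);o=p-[0,0,h]
  print(h,[np.round(proj(c,o+48e-3*uy+l*ux+[0,0,z]),1) for l in(-.032,.032) for z in(.052,0)])
print([np.round(proj(c,list(tw(x,y))+[z]),1) for x,y,z in[(-66,86,.02),(-66,94,.0235),(-66,86,.005)]])
x=280;print([(y,*map(int,im[y,x])) for y in range(96,190,2)])
E
```

```text
time: 22.8
position: [0.4956, -0.0112, 0.0875]
tool_rot: [1.934, 2.472, 0.003]
ft_force: [1.7, -2.0, 4.8]
grip_width: 0.092
grip_force: 30.0
shift [-0.0009 -0.0027  0.0075] turn 0.002 alt -3.139 rows>= 1 j7 0.33
tcp in tray -0.06383239174379494 0.038450873922283225 0.08751527928675168
0.073 [array([221.9, 173.4]), array([234. , 158.5]), array([341.7, 173.4]), array([328.6, 158.6])]
0.077 [array([223.1, 171.9]), array([234.8, 157.6]), array([340.4, 172. ]), array([327.8, 157.7])]
0.082 [array([224.5, 170.2]), array([235.6, 156.5]), array([338.9, 170.3]), array([326.9, 156.6])]
[array([278.1, 160.5]), array([278.1, 149. ]), array([278.2, 157.1])]
[(96, 116, 121, 122), (98, 109, 112, 114), (100, 105, 105, 107), (102, 97, 99, 100), (104, 96, 99, 98), (106, 99, 101, 100), (108, 101, 105, 105), (110, 105, 108, 108), (112, 94, 96, 95), (114, 92, 95, 95), (116, 89, 91, 90), (118, 85, 87, 87), (120, 84, 85, 87), (122, 85, 86, 86), (124, 85, 85, 85), (126, 88, 88, 90), (128, 89, 91, 92), (130, 92, 93, 96), (132, 95, 96, 96), (134, 95, 97, 98), (136, 94, 96, 96), (138, 95, 97, 97), (140, 95, 97, 99), (142, 96, 97, 99), (144, 97, 100, 101), (146, 98, 99, 102), (148, 70, 70, 71), (150, 158, 145, 124), (152, 181, 165, 142), (154, 201, 187, 166), (156, 99, 129, 155), (158, 99, 128, 154), (160, 100, 129, 155), (162, 99, 128, 155), (164, 100, 130, 156), (166, 99, 129, 155), (168, 99, 129, 156), (170, 99, 129, 155), (172, 100, 129, 156), (174, 99, 129, 156), (176, 99, 128, 155), (178, 86, 111, 135), (180, 84, 111, 134), (182, 84, 111, 135), (184, 85, 111, 135), (186, 67, 91, 113), (188, 74, 102, 131)]
```

```bash
python3 inch.py '0 0 -0.03 0 0; 0 0 -0.06 0 0; 0 0 -0.09 0 0; 0 0 -0.09 0 0; 0 0 -0.09 0 0'; python3 - <<'E'
from h import *
shot('wrist','w12.png');c=wc('w12');im=cv2.imread('pics/w12.png');p=np.load('pics/w12.npy')[0]
w=p[:2]-T;a=np.radians(TY);print('tcp in tray',w@[np.cos(a),np.sin(a)],w@[-np.sin(a),np.cos(a)],p[2])
cv2.imwrite('pics/m.png',np.vstack([np.hstack([cv2.imread('pics/w10.png')[90:300,180:380],cv2.imread('pics/w11.png')[90:300,180:380]]),np.hstack([im[90:300,180:380],cv2.resize(cv2.imread('pics/t0.png')[150:255,220:320],(200,210))])]).repeat(1,0))
for x in(260,300):print([(y,int(im[y,x].sum()//3),int(im[y,x][2])-int(im[y,x][0])) for y in range(140,216,2)])
E
```

```text
time: 23.35
position: [0.4936, -0.0108, 0.1761]
tool_rot: [-1.935, -2.473, -0.001]
ft_force: [0.4, -0.4, -1.1]
grip_width: 0.09
grip_force: 30.0
tcp in tray -0.06570587360145444 0.039353448089251175 0.17612523186582432
[(140, 183, -39), (142, 204, -36), (144, 179, -38), (146, 186, -38), (148, 201, -36), (150, 200, -35), (152, 190, -35), (154, 190, -34), (156, 145, 62), (158, 146, 61), (160, 145, 62), (162, 146, 62), (164, 146, 61), (166, 146, 62), (168, 146, 63), (170, 146, 62), (172, 146, 62), (174, 146, 62), (176, 146, 64), (178, 146, 63), (180, 147, 63), (182, 147, 63), (184, 128, 57), (186, 109, 56), (188, 162, 80), (190, 205, 72), (192, 205, 71), (194, 202, 72), (196, 203, 71), (198, 203, 71), (200, 203, 71), (202, 203, 71), (204, 203, 73), (206, 204, 72), (208, 157, 67), (210, 157, 67), (212, 156, 64), (214, 156, 64)]
[(140, 182, -39), (142, 204, -36), (144, 180, -39), (146, 187, -38), (148, 198, -37), (150, 129, -27), (152, 129, -26), (154, 129, -26), (156, 146, 60), (158, 146, 61), (160, 146, 60), (162, 147, 60), (164, 147, 61), (166, 146, 62), (168, 146, 62), (170, 146, 62), (172, 146, 62), (174, 147, 62), (176, 147, 62), (178, 147, 62), (180, 147, 63), (182, 147, 62), (184, 147, 63), (186, 122, 62), (188, 163, 79), (190, 205, 71), (192, 204, 72), (194, 202, 71), (196, 203, 71), (198, 203, 71), (200, 203, 71), (202, 203, 71), (204, 204, 72), (206, 204, 72), (208, 204, 72), (210, 158, 66), (212, 158, 65), (214, 158, 65)]
```

```bash
cat > fit.py <<'E'
from h import *
from scipy.optimize import least_squares
a=np.radians(TY);ux=np.array([np.cos(a),np.sin(a),0]);uy=np.array([-np.sin(a),np.cos(a),0]);Z=np.array([0,0,1.])
def ext(f,rows):
    im=cv2.imread(f'pics/{f}.png').astype(int);o=[]
    for r in rows:
        b=(im[r,:,2]-im[r,:,0])>25;x=280
        l=x
        while b[l-1] or b[l-2]:l-=1
        q=x
        while b[q+1] or b[q+2]:q+=1
        o.append((l,q))
    return o
def fit(f,vt,vb,rt,rb):
    c=wc(f);p=np.load(f'pics/{f}.npy')[0];(lt,qt),(lb,qb)=ext(f,(rt,rb));print(lt,qt,lb,qb)
    def pt(x,l):
        th,dy,h=x;y,z=l[1],l[2]-.075
        return p+l[0]*ux+(y*np.cos(th)-z*np.sin(th)+dy)*uy+(z*np.cos(th)+y*np.sin(th)+.075-h)*Z
    def res(x):
        T_=[proj(c,pt(x,(s*.032,.048,.052))) for s in(-1,1)];B=[proj(c,pt(x,(s*.032,.048,.0))) for s in(-1,1)]
        return [T_[0][1]-vt,B[0][1]-vb,(T_[1][0]-T_[0][0])-(qt-lt+1),(B[1][0]-B[0][0])-(qb-lb+1)]
    r=least_squares(res,[0,0,.075]);print(f,'pitch %.3f dy %.4f h %.4f'%tuple(r.x),r.fun.round(1))
E
python3 - <<'E'
from fit import *
fit('w10',175,161.3,176,162);fit('w12',187,155,188,157)
E
```

```text
223 337 235 324
w10 pitch -0.013 dy -0.0022 h 0.0808 [-0.1  0.1 -0.7  1.1]
218 342 232 328
w12 pitch 0.174 dy -0.0086 h 0.0732 [-0.2  0.2 -1.   1.7]
```

```bash
python3 inch.py '0.045 0.02 0 0 0; 0.085 0.045 0.01 0 0; 0.12 0.06 0.04 0 0; 0.129 0.066 0.07 0 0; 0.129 0.066 0.09 0 0; 0.129 0.066 0.093 0 0; 0.129 0.066 0.093 0 0'; python3 inch.py '0 0 0.003 0 0; 0 0 0.006 0 0; 0 0 0.009 0 0; 0 0 0.01 0 0' 6;  python3 inch.py '0 0 0 0 0.2; 0 0 0 0 0.3; 0 0 0 0 0.3; 0 0 0 0 0.3; 0 0 0.002 0 0.3'
```

```text
time: 24.1
position: [0.5255, 0.1293, 0.0811]
tool_rot: [-1.936, -2.472, 0.006]
ft_force: [0.4, -0.8, -0.3]
grip_width: 0.091
grip_force: 30.0
time: 24.5
position: [0.527, 0.1307, 0.0739]
tool_rot: [-1.936, -2.471, -0.003]
ft_force: [-2.7, 2.1, 7.0]
grip_width: 0.093
grip_force: 6.0
time: 25.0
position: [0.5275, 0.1287, 0.0716]
tool_rot: [1.939, 2.472, 0.001]
ft_force: [-0.4, -0.1, -0.4]
grip_width: 0.297
grip_force: 0.0
```

```bash
python3 inch.py '-0.003 0 0 0 0.1; -0.003 0 0 0 0; -0.003 0 0 0 0; -0.003 0 0 0 0; -0.003 0 -0.03 0 0; -0.003 0 -0.07 0 0; -0.003 0 -0.11 0 0; -0.003 0 -0.135 0 0; -0.003 0 -0.135 0 0; -0.003 0 -0.135 0 0' 30;  python3 - <<'E'
from h import *
shot('wrist','w13.png');im=cv2.imread('pics/w13.png')
for x in(265,300):print([(y,int(im[y,x].sum()//3),int(im[y,x][2])-int(im[y,x][0])) for y in range(150,196,2)])
E
```

```text
time: 26.0
position: [0.5278, 0.1262, 0.2064]
tool_rot: [-1.938, -2.472, -0.001]
ft_force: [-0.0, -0.1, -2.5]
grip_width: 0.086
grip_force: 30.0
[(150, 103, 13), (152, 112, 52), (154, 112, 51), (156, 113, 52), (158, 112, 51), (160, 113, 52), (162, 110, 54), (164, 164, 78), (166, 184, 71), (168, 187, 70), (170, 181, 71), (172, 183, 70), (174, 184, 70), (176, 185, 70), (178, 185, 71), (180, 186, 72), (182, 187, 71), (184, 188, 71), (186, 187, 72), (188, 184, 71), (190, 181, 70), (192, 200, 71), (194, 199, 71)]
[(150, 66, 17), (152, 111, 51), (154, 111, 51), (156, 112, 52), (158, 112, 52), (160, 107, 50), (162, 104, 52), (164, 162, 78), (166, 176, 70), (168, 187, 70), (170, 181, 71), (172, 182, 71), (174, 183, 70), (176, 184, 71), (178, 185, 71), (180, 187, 71), (182, 188, 71), (184, 188, 71), (186, 189, 70), (188, 189, 71), (190, 190, 71), (192, 191, 71), (194, 191, 71)]
```

```bash
python3 - <<'E'
from fit import *
fit('w13',163.5,151,164,153)
p=ctrl.get_state()['position'];w=p[:2]-T;print('tcp tray',w@ux[:2],w@uy[:2])
go(list(tw(-66.5,30))+[.20],TY)
E
```

```text
219 341 233 328
w13 pitch -0.006 dy 0.0060 h 0.0697 [-0.   0.  -0.2  0.4]
tcp tray -0.0005064996926351928 0.16417327828588
shift [-0.1341 -0.066   0.0055] turn 0.000 alt -3.141 rows>= 3 j7 0.05
```

```bash
python3 inch.py '-0.04 -0.02 0 0 0; -0.085 -0.042 0 0 0; -0.12 -0.06 0 0 0; -0.135 -0.066 0 0 0; -0.135 -0.066 0 0 0; -0.1355 -0.066 0.04 0 0; -0.1355 -0.066 0.075 0 0; -0.1355 -0.066 0.08 0 0; -0.1355 -0.066 0.08 0 0; -0.1355 -0.066 0.08 0 0'; python3 - <<'E'
from fit import *
p=ctrl.get_state()['position'];w=p[:2]-T;print('tcp tray',w@ux[:2],w@uy[:2])
shot('wrist','w14.png');c=wc('w14');im=cv2.imread('pics/w14.png')
print('rim inner/outer v pred',[proj(c,list(tw(-66,y))+[.0235])[1] for y in(86,88,94)])
for x in(265,300):print([(y,int(im[y,x].sum()//3),int(im[y,x][2])-int(im[y,x][0])) for y in range(128,172,1)])
E
```

```text
time: 27.05
position: [0.4974, -0.0206, 0.1277]
tool_rot: [1.936, 2.472, 0.001]
ft_force: [0.0, -0.3, -1.1]
grip_width: 0.093
grip_force: 30.0
tcp tray -0.0643627178086342 0.028910262977479825
rim inner/outer v pred [np.float64(140.18244898716415), np.float64(137.48018289812003), np.float64(129.2979296352957)]
[(128, 89, 0), (129, 93, -8), (130, 141, -34), (131, 156, -37), (132, 166, -38), (133, 175, -38), (134, 189, -35), (135, 184, -36), (136, 168, -39), (137, 160, -38), (138, 178, -38), (139, 175, -38), (140, 129, -31), (141, 184, -35), (142, 184, -35), (143, 184, -35), (144, 184, -35), (145, 183, -35), (146, 133, -29), (147, 128, -28), (148, 115, -25), (149, 115, -25), (150, 115, -22), (151, 110, 29), (152, 109, 46), (153, 108, 45), (154, 109, 46), (155, 109, 46), (156, 108, 45), (157, 109, 46), (158, 109, 46), (159, 109, 46), (160, 109, 46), (161, 108, 47), (162, 106, 48), (163, 159, 74), (164, 159, 74), (165, 174, 71), (166, 180, 69), (167, 191, 68), (168, 176, 68), (169, 177, 68), (170, 177, 69), (171, 177, 69)]
[(128, 108, 6), (129, 89, -10), (130, 141, -33), (131, 156, -37), (132, 167, -38), (133, 175, -38), (134, 188, -36), (135, 182, -37), (136, 168, -38), (137, 161, -38), (138, 176, -38), (139, 175, -38), (140, 141, -33), (141, 173, -36), (142, 183, -37), (143, 183, -36), (144, 183, -36), (145, 183, -36), (146, 183, -36), (147, 182, -36), (148, 128, -29), (149, 116, -25), (150, 116, -23), (151, 111, 28), (152, 110, 44), (153, 110, 44), (154, 109, 45), (155, 110, 44), (156, 110, 45), (157, 111, 44), (158, 110, 45), (159, 110, 45), (160, 109, 44), (161, 109, 44), (162, 106, 46), (163, 158, 74), (164, 158, 74), (165, 174, 71), (166, 180, 68), (167, 190, 69), (168, 177, 68), (169, 177, 68), (170, 177, 69), (171, 178, 68)]
```

```bash
python3 inch.py '-0.0005 -0.002 0.03 0 0; -0.0005 -0.002 0.042 0 0; -0.0005 -0.002 0.049 0 0; -0.0005 -0.002 0.052 0 0; -0.0005 -0.002 0.053 0 0; -0.0005 -0.002 0.053 0 0'; python3 - <<'E'
from fit import *
p=ctrl.get_state()['position'];w=p[:2]-T;print('tcp tray',w@ux[:2],w@uy[:2],p[2])
E
```

```text
time: 27.7
position: [0.4947, -0.022, 0.0766]
tool_rot: [-1.937, -2.47, -0.001]
ft_force: [-10.2, 0.9, 22.3]
grip_width: 0.086
grip_force: 30.0
tcp tray -0.06728874313765498 0.028112977190687834 0.0765714124190551
```

```bash
python3 inch.py '0 0 -0.001 0 0; 0 0 -0.001 0 0; 0 0 -0.001 0 0.25; 0 0 -0.001 0 0.3; 0 0 -0.001 0 0.3; 0 0 -0.045 0 0.4; 0 0 -0.09 0 0.5; 0.005 0 -0.12 0 0.5; 0.005 0 -0.12 0 0.5; 0.005 0 -0.12 0 0.5'; python3 - <<'E'
from fit import *
shot('wrist','w15.png');shot('top','t15.png');shot('scene','s15.png')
c=wc('w15');
# predicted footprint top-wall corners of box c in tray
for x,y in[(-35,82.5),(-99,82.5),(-35,-13.5),(-99,-13.5)]:print((x,y),np.round(proj(c,list(tw(x,y))+[.057]),1))
a=cv2.imread('pics/w15.png')[0:300,130:530];s=cv2.imread('pics/s15.png')[170:290,220:400];t=cv2.imread('pics/t15.png')[160:260,230:330]
m=np.zeros((600,800,3),np.uint8);m[:420,:560]=cv2.resize(a,(560,420),interpolation=3);m[420:600,0:270]=cv2.resize(s,(270,180),interpolation=3)
m[420:600,280:460]=cv2.resize(t,(180,180),interpolation=3);cv2.imwrite('pics/mm.png',m)
u=np.array([np.cos(np.radians(20)),np.sin(np.radians(20))]);v=np.array([-u[1],u[0]])
go(list(.588*u+.0924*v)+[.20],20)
E
```

```text
time: 28.7
position: [0.4935, -0.0171, 0.1938]
tool_rot: [1.937, 2.473, 0.002]
ft_force: [0.8, 0.3, -0.7]
grip_width: 0.493
grip_force: 0.0
(-35, 82.5) [319.2 145.8]
(-99, 82.5) [243.9 145.8]
(-35, -13.5) [315.8 249.8]
(-99, -13.5) [247.2 249.9]
shift [ 0.2899  0.1007 -0.0082] turn -0.108 alt 3.033 rows>= 7 j7 0.21
```

View pics/mm.png

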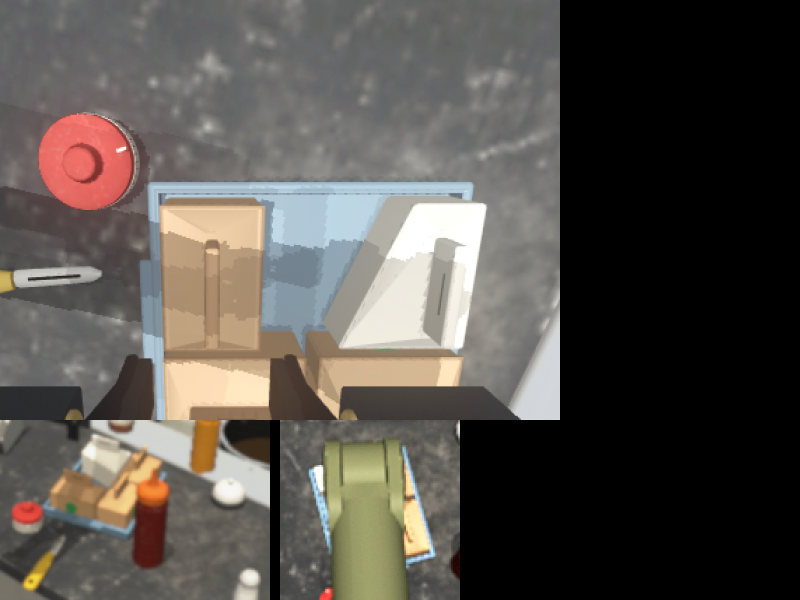

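Box_c stands in place at the left. The wedge's straight edge, (487,205)–(462,350), needs a check for yaw or lean.

```bash
python3 - <<'E'
from fit import *
c=wc('w15')
def tr(u,v,z):
    w=at(c,(130+u/1.4,v/1.4),z)[:2]-T;return np.round([w@ux[:2]*1e3,w@uy[:2]*1e3],1)
for n,u,v,z in[('wa nose straight',487,205,.057),('wa tail straight',462,349,.057),('wa nose slant',415,205,.057),('wa tail slant',340,348,.057),('rim TR',473,183,.0235),('rim TL',149,183,.0235),('c TL',160,206,.057),('c TR',265,206,.057),('c BL',163,350,.057),('c BR',262,350,.057),('b TL',315,358,.057),('b TR',463,357,.057),('a TL',165,358,.057),('a TR',305,358,.057)]:print(n,tr(u,v,z))
im=cv2.imread('pics/w15.png')
cs=lambda x,y,z:np.round(proj(c,list(tw(x,y))+[z]),1)
print('pred if ok',cs(99,83,.057),cs(99,-13,.057),cs(99,83,.005))
E
```

```text
wa nose straight [100.2  81.9]
wa tail straight [ 99.7 -13. ]
wa nose slant [56.3 81.9]
wa tail slant [ 18.2 -12.3]
rim TR [107.1  92.5]
rim TL [-109.    92.6]
c TL [-98.7  81.4]
c TR [-34.9  81.4]
c BL [-99.7 -13.6]
c BR [-33.7 -13.7]
b TL [  2.  -19.5]
b TR [101.2 -18.9]
a TL [-98.6 -19.4]
a TR [ -4.7 -19.5]
pred if ok [476.7 145.1] [459.3 249.2] [448.5 139.1]
```

```bash
python3 inch.py '0.04 0.014 -0.008 -0.02 0.5; 0.085 0.03 -0.008 -0.05 0.5; 0.13 0.045 -0.008 -0.08 0.5; 0.175 0.061 -0.008 -0.108 0.5; 0.22 0.077 -0.008 -0.108 0.5; 0.26 0.091 -0.008 -0.108 0.5; 0.288 0.1005 -0.008 -0.108 0.5; 0.288 0.1005 -0.008 -0.108 0.5; 0.288 0.1005 -0.008 -0.108 0.5; 0.288 0.1005 -0.008 -0.108 0.5'; python3 - <<'E'
from h import *
shot('wrist','w16.png')
c=wc('w16');im=cv2.imread('pics/w16.png').astype(int)
u=np.array([np.cos(np.radians(20)),np.sin(np.radians(20))]);v=np.array([-u[1],u[0]])
go(list(.588*u+.0905*v)+[.111],20)
for n,s,t,z in[('top front',.578,.1205,.125),('top back',.585,.1205,.129),('base back',.598,.1205,.106)]:
    print(n,np.round(proj(c,list(s*u+t*v)+[z]),1))
a=proj(c,list(.585*u+.1105*v)+[.129]);print(int(a[1]),[(x,int(im[int(a[1]),x].sum()//3)) for x in range(int(a[0])-20,int(a[0])+26)])
x=int(a[0])-3;print(x,[(y,int(im[y,x].sum()//3)) for y in range(int(a[1])-24,int(a[1])+4)])
E
```

```text
time: 29.85
position: [0.5222, 0.2842, 0.2007]
tool_rot: [1.805, 2.571, -0.003]
ft_force: [0.5, -0.2, 0.9]
grip_width: 0.503
grip_force: 0.0
shift [0.0022 0.0001 0.0901] turn -0.003 alt 3.139 rows>= 2 j7 -0.04
top front [267.3 180.8]
top back [277.3 182. ]
base back [294.9 175.3]
196 [(257, 72), (258, 71), (259, 71), (260, 71), (261, 72), (262, 72), (263, 69), (264, 74), (265, 74), (266, 77), (267, 108), (268, 160), (269, 167), (270, 160), (271, 182), (272, 182), (273, 184), (274, 185), (275, 187), (276, 189), (277, 191), (278, 189), (279, 172), (280, 164), (281, 164), (282, 164), (283, 164), (284, 164), (285, 164), (286, 164), (287, 165), (288, 163), (289, 164), (290, 164), (291, 164), (292, 164), (293, 164), (294, 163), (295, 156), (296, 175), (297, 175), (298, 175), (299, 175), (300, 176), (301, 175), (302, 180)]
274 [(172, 204), (173, 204), (174, 204), (175, 204), (176, 203), (177, 177), (178, 162), (179, 221), (180, 234), (181, 239), (182, 241), (183, 241), (184, 241), (185, 241), (186, 242), (187, 242), (188, 240), (189, 193), (190, 241), (191, 241), (192, 241), (193, 241), (194, 240), (195, 238), (196, 185), (197, 185), (198, 185), (199, 184)]
```

```bash
python3 inch.py '0.0015 0.001 0.04 0 0.5; 0.0015 0.001 0.07 0 0.5; 0.0015 0.001 0.085 0 0.5; 0.0015 0.001 0.091 0 0.4; 0.0015 0.001 0.091 0 0.2; 0.0015 0.001 0.091 0 0; 0.0015 0.001 0.091 0 0; 0.0015 0.001 0.091 0 0; 0.0015 0.001 0.091 0 0; 0.0015 0.001 0.091 0 0; 0.0015 0.001 0.091 0 0; 0.0015 0.001 0.091 0 0' 12; python3 inch.py '0 0 -0.005 0 0; 0 0 -0.01 0 0; 0 0 -0.015 0 0; 0 0 -0.02 0 0; 0 0 -0.025 0 0; 0 0 -0.03 0 0' 20
```

```text
time: 31.1
position: [0.5211, 0.2875, 0.1116]
tool_rot: [-1.8, -2.571, 0.004]
ft_force: [-6.2, -3.0, 5.6]
grip_width: 0.177
grip_force: 11.3
time: 31.7
position: [0.5219, 0.2879, 0.1406]
tool_rot: [-1.801, -2.573, 0.002]
ft_force: [0.7, -1.4, -1.6]
grip_width: 0.091
grip_force: 20.0
```

Aligned and lifted. Now over the tray's remaining slot.

```bash
python3 - <<'E'
from h import *
go(list(tw(1,35))+[.20],TY)
E
```

```text
shift [-0.2825 -0.063  -0.0593] turn 0.108 alt -3.033 rows>= 6 j7 -0.02
```

```bash
python3 inch.py '0 0 -0.03 0 0; 0 0 -0.065 0 0; -0.01 -0.002 -0.09 0 0; -0.05 -0.011 -0.1 0.02 0; -0.095 -0.021 -0.1 0.04 0; -0.14 -0.031 -0.1 0.06 0; -0.185 -0.041 -0.1 0.08 0; -0.225 -0.05 -0.09 0.1 0; -0.26 -0.058 -0.07 0.108 0; -0.28 -0.0625 -0.06 0.108 0; -0.2825 -0.063 -0.06 0.108 0; -0.2825 -0.063 -0.06 0.108 0; -0.2825 -0.063 -0.06 0.108 0' 30; python3 - <<'E'
from fit import *
p=ctrl.get_state()['position'];w=p[:2]-T;print('tcp tray',w@ux[:2],w@uy[:2],p[2])
shot('wrist','w17.png');c=wc('w17');im=cv2.imread('pics/w17.png').astype(int);p=np.load('pics/w17.npy')[0]
for h in(.075,.081):
  o=p-[0,0,h];print(h,[np.round(proj(c,o+.048*uy+l*ux+[0,0,z]),1) for l in(-.032,.052) for z in(.052,0)])
for x in(265,300):print(x,[(y,int(im[y,x].sum()//3),int(im[y,x][2]-im[y,x][0])) for y in range(150,184,1)])
for y in(168,178):print(y,[(x,int(im[y,x].sum()//3),int(im[y,x][2]-im[y,x][0])) for x in list(range(212,240,2))+list(range(355,386,2))])
E
```

```text
time: 33.0
position: [0.5602, 0.003, 0.2011]
tool_rot: [-1.935, -2.474, -0.002]
ft_force: [-0.2, 0.1, -1.4]
grip_width: 0.092
grip_force: 30.0
tcp tray 0.002254399388143088 0.03680934272424025 0.20106858887285076
0.075 [array([222.7, 172.7]), array([234.7, 158.2]), array([378.2, 172.9]), array([357.8, 158.4])]
0.081 [array([224.4, 170.6]), array([235.8, 156.9]), array([375.3, 170.8]), array([355.9, 157.1])]
265 [(150, 130, -26), (151, 131, -25), (152, 143, -14), (153, 173, 14), (154, 173, 14), (155, 173, 14), (156, 173, 14), (157, 173, 14), (158, 173, 14), (159, 173, 14), (160, 174, 14), (161, 173, 14), (162, 173, 14), (163, 174, 14), (164, 173, 14), (165, 171, 13), (166, 171, 14), (167, 177, 14), (168, 235, 15), (169, 251, 12), (170, 208, 15), (171, 205, 15), (172, 208, 15), (173, 205, 15), (174, 202, 15), (175, 202, 15), (176, 203, 15), (177, 203, 15), (178, 203, 15), (179, 203, 15), (180, 203, 15), (181, 203, 15), (182, 203, 15), (183, 202, 15)]
300 [(150, 135, -23), (151, 135, -23), (152, 147, -13), (153, 175, 14), (154, 175, 14), (155, 175, 13), (156, 175, 13), (157, 175, 13), (
[... 662 characters left out ...]
 245, 11), (359, 245, 11), (361, 245, 10), (363, 245, 11), (365, 245, 11), (367, 245, 10), (369, 245, 10), (371, 246, 10), (373, 253, 4), (375, 254, 3), (377, 254, 2), (379, 255, 0), (381, 255, 0), (383, 255, 0), (385, 255, 0)]
178 [(212, 157, 62), (214, 156, 61), (216, 155, 60), (218, 155, 61), (220, 154, 60), (222, 156, 57), (224, 189, 16), (226, 205, 15), (228, 210, 16), (230, 200, 15), (232, 200, 15), (234, 201, 16), (236, 201, 16), (238, 201, 15), (355, 255, 0), (357, 255, 0), (359, 255, 0), (361, 255, 0), (363, 255, 0), (365, 255, 0), (367, 255, 0), (369, 237, 14), (371, 252, 8), (373, 252, 8), (375, 210, 14), (377, 211, 15), (379, 233, 13), (381, 255, 0), (383, 255, 0), (385, 255, 0)]
```

```bash
python3 - <<'E'
from fit import *
c=wc('w17');p=np.load('pics/w17.npy')[0]
for h in(.077,.080,.083):
    def pt(x,y,z):
        th,dy=x;z-=.075
        return p-.032*ux+(y*np.cos(th)-z*np.sin(th)+dy)*uy+(z*np.cos(th)+y*np.sin(th)+.075-h)*Z
    f=lambda x:[proj(c,pt(x,.048,.052))[1]-167.5,proj(c,pt(x,.048,0.))[1]-152.3]
    r=least_squares(f,[0,0]);print(h,r.x,proj(c,pt(r.x,.048,.052))[0])
print(p[:2]-T@np.eye(2))
E
```

```text
0.077 [0.02389818 0.00211615] 222.692572018555
0.08 [0.02632656 0.00155403] 223.56618988490305
0.083 [0.02875574 0.00099221] 224.41361953143277
[-0.00659094  0.03628456]
```

```bash
python3 inch.py '-0.0053 -0.0015 0.03 0 0; -0.0053 -0.0015 0.06 0 0; -0.0053 -0.0015 0.07 0 0; -0.0053 -0.0015 0.07 0 0; -0.0053 -0.0015 0.07 0 0'; python3 - <<'E'
from fit import *
p=ctrl.get_state()['position'];w=p[:2]-T;print('tcp tray',w@ux[:2],w@uy[:2],p[2])
shot('wrist','w18.png');c=wc('w18');im=cv2.imread('pics/w18.png').astype(int)
y=185;print([(x,int(im[y,x].sum()//3),int(im[y,x][2]-im[y,x][0])) for x in range(212,240,1)])
print(proj(c,p+[0,0,-.028]-.032*ux+.03*uy),proj(c,p+[0,0,-.028]-.032*ux+.048*uy))
E
```

```text
time: 33.55
position: [0.5606, -0.0039, 0.1318]
tool_rot: [1.936, 2.473, 0.002]
ft_force: [0.2, -0.6, -1.0]
grip_width: 0.092
grip_force: 30.0
tcp tray 0.0010319345247397325 0.03004017382120903 0.13175803361205274
[(212, 153, 62), (213, 153, 62), (214, 153, 62), (215, 152, 62), (216, 152, 60), (217, 151, 62), (218, 151, 61), (219, 151, 61), (220, 151, 61), (221, 152, 61), (222, 153, 59), (223, 172, 35), (224, 189, 15), (225, 190, 16), (226, 200, 15), (227, 210, 15), (228, 210, 15), (229, 210, 16), (230, 200, 17), (231, 201, 16), (232, 201, 15), (233, 201, 16), (234, 201, 16), (235, 201, 16), (236, 201, 16), (237, 201, 16), (238, 201, 16), (239, 201, 15)]
(np.float64(225.48045122742982), np.float64(202.28152986530068)) (np.float64(223.93328486317705), np.float64(170.9747713316124))
```

```bash
python3 inch.py '0.001 0 0.02 0 0; 0.001 0 0.033 0 0; 0.001 0 0.039 0 0; 0.001 0 0.042 0 0; 0.001 0 0.044 0 0; 0.001 0 0.044 0 0; 0.001 0 0.044 0 0'; python3 - <<'E'
from fit import *
p=ctrl.get_state()['position'];w=p[:2]-T;print('tcp tray',w@ux[:2],w@uy[:2],p[2])
E
```

```text
time: 34.3
position: [0.5599, -0.0036, 0.087]
tool_rot: [1.938, 2.472, 0.001]
ft_force: [-0.3, 0.2, -1.4]
grip_width: 0.086
grip_force: 30.0
tcp tray 0.0003564978962064926 0.03045594133248255 0.08703379037264039
```

Still hanging freely (−1.4 N). Lower further, gently.

```bash
python3 inch.py '0 0 0.001 0 0; 0 0 0.002 0 0; 0 0 0.003 0 0; 0 0 0.004 0 0; 0 0 0.004 0 0'
```

```text
time: 34.8
position: [0.5607, -0.0016, 0.0848]
tool_rot: [-1.936, -2.473, -0.006]
ft_force: [-3.7, 3.9, 13.4]
grip_width: 0.086
grip_force: 30.1
```

```bash
python3 inch.py '0 0 0 0 0; 0 0 0 0 0.2; 0 0 0 0 0.3; 0 0 0 0 0.3; 0 0 -0.04 0 0.4; 0 0 -0.085 0 0.4; 0 0 -0.12 0 0.4; 0 0 -0.12 0 0.4; 0 0 -0.12 0 0.4' 6; python3 - <<'E'
from fit import *
shot('wrist','w19.png');c=wc('w19');im=cv2.imread('pics/w19.png').astype(int)
print('top row pred y=82.5',[np.round(proj(c,list(tw(x,y))+[z]),1) for x,y,z in[(0,82.5,.057),(0,82.5,.005),(0,86,.02),(-31,34,.057),(0.8,64.5,.097),(0.8,4.5,.097)]])
for x in(262,300):print(x,[(y,int(im[y,x].sum()//3),int(im[y,x][2]-im[y,x][0])) for y in range(128,166,1)])
y=200;print([(x,int(im[y,x].sum()//3),int(im[y,x][2]-im[y,x][0])) for x in range(225,260)])
# fin profile: columns around the tool centre line, row of fin middle
print('fin',[(x,int(im[215,x].sum()//3)) for x in range(262,300)])
print('fincol',[(yy,int(im[yy,281].sum()//3)) for yy in range(160,262,2)])
E
```

```text
time: 35.7
position: [0.5598, -0.0036, 0.203]
tool_rot: [1.938, 2.472, 0.002]
ft_force: [0.4, 0.0, -0.5]
grip_width: 0.398
grip_force: 0.0
top row pred y=82.5 [array([280.7, 141.3]), array([280.6, 136. ]), array([280.6, 133.7]), array([246.9, 195.2]), array([281.8, 170.2]), array([281.8, 241.7])]
262 [(128, 186, -39), (129, 203, -36), (130, 195, -36), (131, 178, -38), (132, 184, -38), (133, 185, -37), (134, 117, -24), (135, 141, -29), (136, 147, -12), (137, 156, 12), (138, 156, 12), (139, 156, 12), (140, 157, 12), (141, 177, 14), (142, 199, 15), (143, 189, 14), (144, 204, 14), (145, 197, 14), (146, 197, 14), (147, 197, 14), (148, 197, 14), (149, 197, 14), (150, 197, 14), (151, 197, 14), (152, 199, 14), (153, 200, 14), (154, 200, 15), (155, 199, 15), (156, 200, 15), (157, 200, 14), (158, 200, 14), (159, 200, 15), (160, 200, 14), (161, 200, 15), (162, 200, 14), (163, 200, 15), (164, 200, 15), (165, 200, 15)]
300 [(128, 189, -37), (129, 202, -36), (130, 193, -36), (131, 180, -37), (132, 187, -36), (133, 185, -36), (134, 137, -25), (135, 196, -35), (136, 185, -19), (137, 166, 12), (138, 
[... 1382 characters left out ...]
3, 187), (294, 187), (295, 187), (296, 186), (297, 181), (298, 179), (299, 177)]
fincol [(160, 202), (162, 204), (164, 203), (166, 162), (168, 163), (170, 174), (172, 211), (174, 214), (176, 214), (178, 214), (180, 214), (182, 214), (184, 214), (186, 214), (188, 214), (190, 214), (192, 214), (194, 213), (196, 198), (198, 197), (200, 197), (202, 198), (204, 197), (206, 198), (208, 197), (210, 197), (212, 197), (214, 197), (216, 197), (218, 197), (220, 197), (222, 196), (224, 196), (226, 196), (228, 196), (230, 197), (232, 196), (234, 197), (236, 222), (238, 222), (240, 214), (242, 191), (244, 149), (246, 149), (248, 150), (250, 149), (252, 149), (254, 149), (256, 149), (258, 149), (260, 149)]
```

```bash
python3 inch.py '0 0 -0.03 0 0.4; 0 0 -0.03 0 0.4; 0 0 -0.03 0 0.4; 0 0 -0.03 0 0.4'; python3 -c "
from bench import ctrl, get_image, camera_model
print(ctrl.close_job())"
```

```text
time: 36.15
position: [0.5586, -0.0035, 0.2309]
tool_rot: [-1.937, -2.471, 0.003]
ft_force: [0.4, 0.9, 0.0]
grip_width: 0.4
grip_force: 0.0
the job is handed in; nothing more can be done
None
```

All five cartons are packed as the interlocked layer, flat on the tray floor as far as my camera checks show, and the job was handed in at about 36 s; the hand-in returned no verdict.

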